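Circlip a truck wheel onto its axle

TASK

Secure the wheel on its axle with the retaining ring from the parts tray: take the ring pliers out of the tool block, put their two tips into the holes of the ring, spread it just far enough to pass over the axle without overstretching it, and slide it down the axle, without ramming it, until it can close in the groove just above the brass washer. Let it close fully and flat in the groove, handling the ring with the pliers only, then stand the pliers back upright in their slot. Leave the other things on the bench where they are.

Things in the scene. Friction and masses are not known exactly. Their poses are not given: they have to be found in the camera images.
- pliers_grip (a point): Ring pliers, 160 mm long, 220 g, standing tips down in their slot. This point: on the centre line between the two plastic handles, 118 mm above the tips' lower end, the height to grip. z up along the pliers, y across the handles (squeeze along y). Handles 14 mm thick in x, outer faces 62 mm apart here, 67 mm at the widest, 18 mm higher. Squeezing them spreads the tips; a spring reopens them
- pliers_guards (a point): Point on the pliers' centre line level with the guards, 98 mm above the tips' lower end. Each handle has a guard, a ledge reaching out to 44 mm from the centre line, 18 mm wide in x. A gripper closed to about 77 mm can be set down on both guards with its fingertips before squeezing: that squares the pliers up and carries the push when pressing down
- pliers_tips (a point): Lower end of the tips, on the centre line. Each tip is a round pin 3 mm thick, 5 mm long below a flat shoulder, in line along y. Pin centres 17 mm apart at rest; 20 mm with 62 mm between the fingers, 27 with 53, 37 with 41, 45 with 31. Grip force 8 N at first, 25 N with the ring spread. As one squeezes, the pins first sink up to 2 mm against the fingers and later rise as much again
- slot_mouth (a point): Centre of the upper rim of the pliers' slot in the wooden tool block (70 x 200 x 54 mm, fixed; y along it; the resting pliers share its axes). Slot 8 mm (x) by 34 mm (y), 46 mm deep, flat floor, the top 8 mm flaring 7 mm to each side. Two screwdriver handles stick up 51 mm from the block, 84 mm either side of the slot along y
- axle_end (a point): On the axis of the upright axle, in the plane of its upper end, 86 mm above the bench. The end is chamfered: 33 mm in diameter at this height, widening to the full 39 mm within 3 mm; then 8.5 mm of polished land, 39 mm in diameter; below that the groove. Fixed, z up
- axle_washer (a point): On the axis, on the upper face of the brass washer (62 mm in diameter), 18.5 mm below the axle's end. The groove, 35 mm in diameter, starts at this face and is 7 mm high: a ring lying on the washer or up to 3 mm above it can close in the groove. The pins stand 1 mm out of the ring below and meet the washer first, the ring then being at the right height
- ring_hole_left (a point): Hole centre in the eye at the ring's left (+y) end, at the ring's upper face. Hole 5.5 mm wide, right through; eyes 11.5 mm wide. Holes 20 mm apart at rest. The ring clears the land with them 39 mm apart; 41 to 46 mm leaves room all round; above 50 mm the ring is spoiled. Spring force 7 N when spread. Spread on the pins the ring is held by friction and can be lifted and carried. Closed in the groove: 22 mm apart
- ring_hole_right (a point): The same for the eye at the ring's right (-y) end
- ring_back (a point): Middle of the inner edge of the ring's back, opposite the gap, at its upper face; x points from gap to back, z up. 38 mm from the line through the holes at rest, 37 mm when spread. To pass over the axle the spread ring must surround it evenly: with the holes 42 to 44 mm apart this point must be 20.5 to 21.3 mm from the axle's axis. In the groove: 17.5 mm
- ring: Retaining ring of dark spring steel, 4 mm thick, 34.4 mm inner and 45 mm outer diameter at rest, 50 g. Origin at its centre on the lower face, x from the gap to the back, y to the left end. Lies flat, alone, in a shallow steel tray (135 x 125 mm, floor 3 mm, rim 12 mm above the bench), the gap turned towards the robot, up to 1 rad to either side
- axle: Wheel unit, fixed: foot plate 150 x 150 x 10 mm, black tyre 164 mm in diameter, upper face 62 mm above the bench, the upright steel axle in its middle. Origin on the axle's axis at bench level, z up. It counts as rammed when ring or pliers press on it with more than 50 N
- pliers: The ring pliers (same as pliers_tips: origin at the tips' lower end, same axes). Hinged on a rivet 62 mm above the tips' lower end
Not all that is in view belongs to the job. There is more than one size of the pliers; the job needs the smaller.

How it is judged:
On the way, in this order (a step that is already met when the one before it is completed fails the run):
1. the pliers are taken out of their slot (z of pliers_grip in the frame of slot_mouth above 0.12 m), for 0.1 s.
2. the ring is spread by the pliers (distance between ring_hole_left and ring_hole_right above 0.034 m and contact force between pliers and ring above 1 N), for 0.1 s.
3. the ring, held spread by the pliers, is slid down the axle to the groove (distance between ring_hole_left and ring_hole_right above 0.034 m and z of ring_back in the frame of axle_washer between 0.0028 and 0.0105 m and z of each of ring_hole_left, ring_hole_right in the frame of axle_washer below 0.008 m and horizontal distance between ring_back and axle_washer below 0.026 m), for 0.05 s.
4. the ring has closed, flat in the groove, and the pliers have let go of it (z of ring_hole_left in the frame of axle_washer between 0.0028 and 0.008 m and z of ring_hole_right in the frame of axle_washer between 0.0028 and 0.008 m and z of ring_back in the frame of axle_washer between 0.0028 and 0.008 m and distance between ring_hole_left and ring_hole_right below 0.026 m and contact force between pliers and ring below 0.1 N), for 0.2 s.
At the end, for the whole second after the job is handed in: Ring in the groove: holes under 26 mm apart, its upper face at back and holes 2.8 to 8 mm above the washer, back within 19.5 mm of the axis. Pliers at rest in their slot, tips within 6 mm of its floor, tilt under 0.25 rad, grip point within 25 mm of the slot's centre (z of ring_hole_left in the frame of axle_washer between 0.0028 and 0.008 m and z of ring_hole_right in the frame of axle_washer between 0.0028 and 0.008 m and z of ring_back in the frame of axle_washer between 0.0028 and 0.008 m and distance between ring_hole_left and ring_hole_right below 0.026 m and horizontal distance between ring_back and axle_washer below 0.0195 m and horizontal distance between pliers_grip and slot_mouth below 0.025 m and z of pliers_grip in the frame of slot_mouth below 0.078 m and angle between pliers_grip's own z axis and vertical below 0.25 rad and linear speed of each of ring, pliers below 0.02 m/s); the robot touches nothing.
It fails at once if the ring is overstretched (hole centres more than 50 mm apart) (distance between ring_hole_left and ring_hole_right above 0.05 m).
It fails at once if the ring is rammed against the axle or washer (more than 50 N) (contact force between any of ring, pliers and axle above 50 N).
It fails at once if the robot touches the ring itself (contact force between the arm and ring above 0.5 N).
It fails at once if other things on the bench are moved by more than 30 mm (distance of any of jar_a, jar_b, jar_c, tape_roll, bearing, screwdriver, spare_washer from where it was at the start of the episode above 0.03 m).
It also fails if it takes over 72 s, if anything falls off the work surface, if the arm or the gripper's body presses on something with over 40 N, if the wrist force passes 120 N, or if a joint passes its speed limit or range.

ROBOT

A 6-joint arm with a two-finger parallel gripper is mounted at the origin on the work surface. World frame = base frame: x ahead of the robot, y to its left, z up, the work surface at z = 0. Lengths are in m, angles in rad, forces in N, time in s.
With the tool pointing down it reaches from about 0.35 to 0.775 m from the base axis. Payload 7.3 kg.
Tool frame: the origin (TCP) lies between the finger pads; the fingertips stand robot.tcp_to_tips ahead of it and the grasp point (between the pads) lies 2 mm behind it (robot.tcp_to_tips is the distance from the TCP to the fingertips, in m); y points along the fingers, x is the direction in which the jaws open and shut, and the axes are right-handed (so a half turn about y gives the same grasp; the last joint's range is limited). The gripper opens to 92 mm and grips with 3 to 60 N. Pads are 19 mm wide; open, the fingers measure 130 mm over their backs; the gripper's body (75 mm by 190 mm) begins 47 mm behind the grasp point.
Start: joints at [1.171, 0.342, 1.524, -0, 1.275, -0.146], TCP at [0.132, 0.508, 0.244] pointing down, gripper open.
Joint ranges: [-2.53, 2.53], [-0.77, 2.02], [0.04, 2.7], [-1, 4.14], [0.28, 2.66], [-3.11, 3.11]. Speed limits (rad/s): [2.57, 2.57, 3.14, 3.14, 3.14, 3.14].

INTERFACE

Orientations are given as [roll, pitch, yaw] about the fixed x, y, z axes, in that order (R = Rz(yaw) Ry(pitch) Rx(roll)).
In Python, from cell import status, read_camera, get_calibration, robot gives the robot as it stands.
- The arm moves only by the shell command python3 -m creep 'ROWS' [FORCE]. ROWS is JSON, a list of rows, each an object of numbers: "dx", "dy", "dz": the shift along the tool's x, y, z in m; "rx", "ry", "rz": the turn, a rotation vector about the tool's x, y, z in rad; "gripper": the opening, from 0 (shut) to 1 (fully open). A call has 1 to 20 rows; each row is the pose to reach, as a shift and turn from the pose commanded when the call began, along the tool's axes at that moment; what a row does not reach only later rows make up. A row lasts 1/8 s, in which the tool goes at most 62.5 mm and 10.7 degrees, less where a joint would pass 70% of its speed; a pose out of reach is approached as far as the arm can. A call with a gripper value outside its range is refused whole. The fingers move at their own pace and stop on an object; FORCE is the grip in N (left out, the last holds). Time passes only in rows, so rows that repeat a pose let the fingers close. It gives the time, the measured TCP pose, the force and the opening at its end, in the units of the state.
- status.observe(): the state, without advancing time (a new reading comes with each control period).
- read_camera(name): name is "scene" or "top"; returns (picture, depth): 480x640x3 uint8, red, green, blue; 480x640 float32, m along the optical axis (not along the pixel's ray), 0 where there is no reading.
- get_calibration(name): a dict with "fx", "fy", "cx", "cy" (pixels), "xyz" and "rotation" of the camera in the world. Camera axes: x right, y down, z forward; pixel columns grow to the right and rows downward; lengths in m; the calibration is good to about 2 mm. A picture is of the moment at which its call begins. get_calibration takes no time and is no camera call.
- robot.hand_in(): hands the job in, once; it reports no verdict.
The state is a dict: "time": time; "qpos": joint angles; "qvel": joint speeds; "joint_efforts": joint torques, N m; "tool_pos": TCP position; "tool_rot": TCP orientation; "contact_force": force on the tool from outside, world axes, zero at the start; "torque": the same for the moment, N m; "opening": finger opening in m.
Only numpy, scipy, OpenCV 4.12 (cv2) and the standard library are available. Lean on these libraries where they do the work, as an engineer would, in place of code of your own. Each camera call takes 0.05 s, during which the arm holds its last target.

## Working session

There is one attempt and no reset: what is moved stays moved. The work goes in short steps, Python scripts to look and compute and a shell command to move; the robot and the scene stay as the last step left them, time stands still between calls to the robot, and variables do not carry over. Pictures are saved under pics/ and viewed, and the job is handed in when it is done.

```bash
ls -la; mkdir -p pics
python3 - <<'E'
from cell import status, read_camera, get_calibration, robot
import cv2, numpy as np
s=status.observe(); print(s); print(robot.tcp_to_tips)
for n in ("scene","top"):
    p,d=read_camera(n); cv2.imwrite(f"pics/{n}0.png",p[:,:,::-1]); np.save(f"{n}0_d.npy",d); np.save(f"{n}0_p.npy",p)
    print(get_calibration(n))
E
```

```text
total 12
drwxr-xr-x  3 agent agent 4096 Dec  6 10:19 .
drwxr-xr-x 23 root  root  4096 Dec  6 10:19 ..
drwxr-xr-x  2 agent agent 4096 Dec  6 10:19 pics
{'time': 0.0, 'qpos': array([ 1.17099890e+00,  3.42740425e-01,  1.52503521e+00, -9.98144792e-06,
        1.27539143e+00, -1.45983893e-01]), 'qvel': array([-0.00051288,  0.00213659,  0.00023551, -0.00098033, -0.00107169,
       -0.00111084]), 'joint_efforts': array([ 5.67388270e-04, -4.31236911e+01, -2.44222695e+01,  7.18102790e-02,
        5.57763828e-02, -1.50990586e-04]), 'tool_pos': array([0.13164655, 0.50782601, 0.24302941]), 'tool_rot': array([-1.57057675e+00,  1.55905989e-03,  1.31698588e+00]), 'contact_force': array([-0.04417893,  0.73102698,  0.8789625 ]), 'torque': array([ 0.01028339, -0.0089188 ,  0.00791726]), 'opening': 0.09164069736145143}
0.017
{'fx': 607.223221746572, 'fy': 607.223221746572, 'cx': 327.52803643474124, 'cy': 233.5694140369106, 'xyz': array([ 1.08868191, -0.34490492,  0.86840527]), 'rotation': array([-2.45558139,  0.01162785,  1.00570922])}
{'fx': 436.20238843781704, 'fy': 436.20238843781704, 'cx': 323.08194510221074, 'cy': 236.56483267729203, 'xyz': array([ 0.43254191, -0.01231639,  0.87011918]), 'rotation': array([-2.97726564, -0.00738413, -1.59388437])}
```

View images.

View pics/scene0.png

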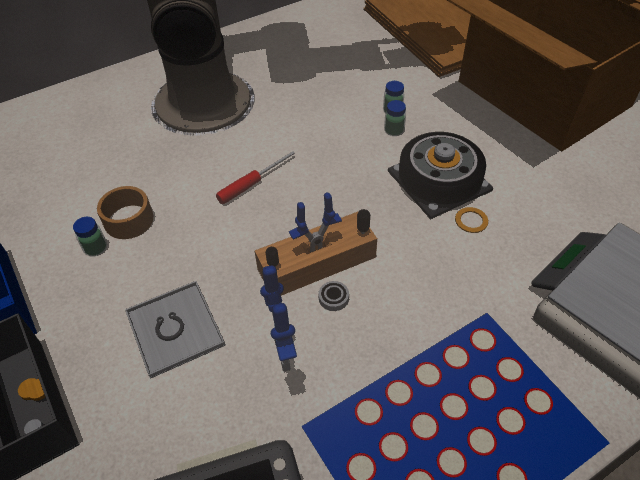

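View pics/top0.png

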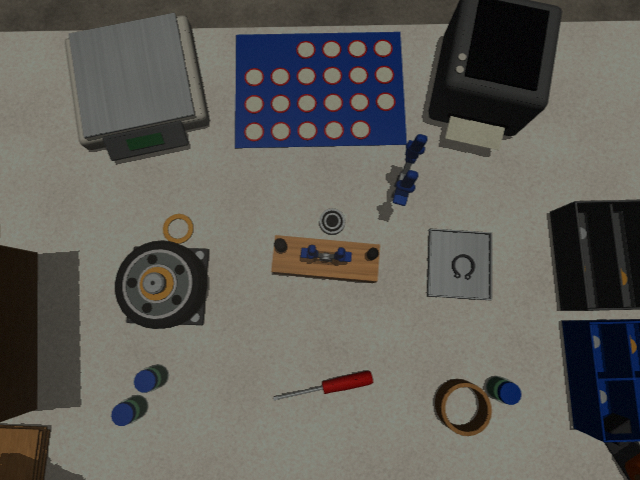

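```bash
cat > h.py <<'E'
import numpy as np, cv2
from scipy.spatial.transform import Rotation as Ro
from cell import get_calibration, read_camera, status
class Cam:
    def __init__(s,n):
        c=get_calibration(n); s.c=c; s.t=np.array(c["xyz"]); s.R=Ro.from_euler("xyz",c["rotation"]).as_matrix()
    def ray(s,u,v):
        c=s.c; d=np.stack([(np.asarray(u,float)-c["cx"])/c["fx"],(np.asarray(v,float)-c["cy"])/c["fy"],np.ones(np.shape(u))],-1)
        return d@s.R.T
    def plane(s,u,v,z):
        d=s.ray(u,v); k=(z-s.t[2])/d[...,2]; return s.t+d*np.expand_dims(k,-1)
    def pts(s,depth):
        v,u=np.mgrid[0:480,0:640]; return s.t+s.ray(u,v)*depth[...,None]
    def proj(s,P):
        q=(np.asarray(P)-s.t)@s.R; c=s.c
        return np.stack([q[...,0]/q[...,2]*c["fx"]+c["cx"],q[...,1]/q[...,2]*c["fy"]+c["cy"]],-1)
T=Cam("top"); S=Cam("scene")
def tri(uvs):
    A=np.zeros((3,3));b=np.zeros(3)
    for c,u,v in uvs:
        d=c.ray(u,v); d/=np.linalg.norm(d); M=np.eye(3)-np.outer(d,d); A+=M; b+=M@c.t
    return np.linalg.solve(A,b)
def crop(img,x0,y0,x1,y1,k,name):
    cv2.imwrite(name,cv2.resize(img[y0:y1,x0:x1,::-1],None,fx=k,fy=k,interpolation=cv2.INTER_CUBIC))
E
python3 - <<'E'
from h import *
p=np.load("top0_p.npy");q=np.load("scene0_p.npy")
a=cv2.resize(p[220:300,260:400],None,fx=5,fy=5,interpolation=cv2.INTER_CUBIC)
crop(p,260,220,400,300,5,"pics/t_block.png")
crop(q,230,180,390,400,2.7,"pics/s_block.png")
crop(p,420,220,500,305,6,"pics/t_tray.png")
crop(p,105,230,215,335,5,"pics/t_wheel.png")
for n,c,im in(("top",T,p),("scene",S,q)):
    d=np.load(n+"0_d.npy");P=c.pts(d)
    for (u,v) in {"top":[(320,400),(150,283),(325,256),(460,285),(413,150)],"scene":[(445,150),(318,238),(205,230),(283,335),(330,400)]}[n]: print(n,u,v,P[v,u].round(4))
E
```

```text
top 320 400 [ 0.2616 -0.0089  0.0008]
top 150 283 [0.4851 0.2896 0.0864]
top 325 256 [ 0.5273 -0.0238  0.0811]
top 460 285 [ 0.4728 -0.2911  0.0034]
top 413 150 [ 0.694  -0.1757  0.1674]
scene 445 150 [0.4897 0.2851 0.0835]
scene 318 238 [ 0.533  -0.0225  0.0728]
scene 205 230 [ 0.352  -0.1599  0.0006]
scene 283 335 [ 0.7096 -0.1842  0.1606]
scene 330 400 [ 0.7584 -0.1431 -0.0017]
```

View pics/t_block.png

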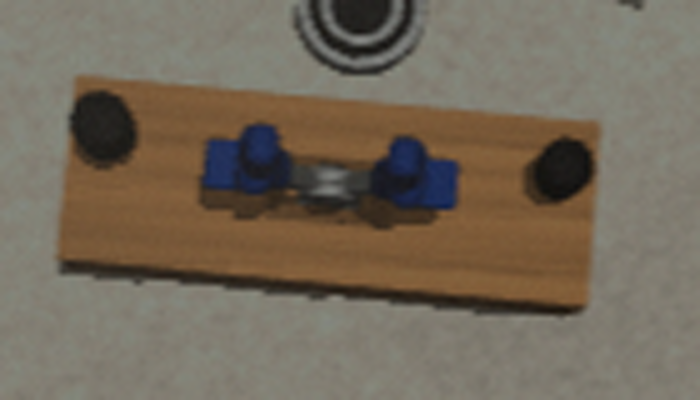

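View pics/s_block.png

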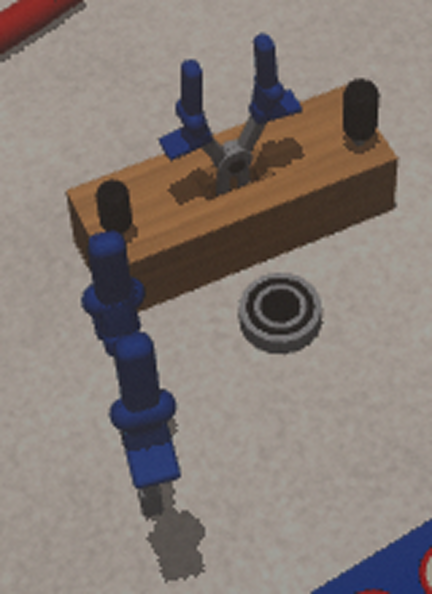

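View pics/t_tray.png

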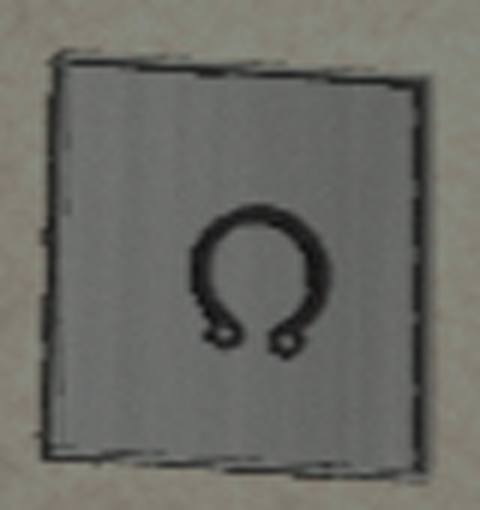

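View pics/t_wheel.png

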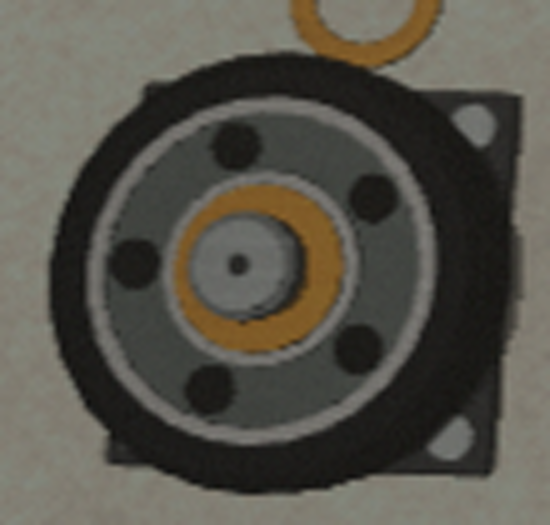

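```bash
cat > m1.py <<'E'
from h import *
from scipy.optimize import least_squares
def circ(P,r=None):
    f=lambda x: np.hypot(P[:,0]-x[0],P[:,1]-x[1])-(x[2] if r is None else r)
    x0=[*P[:,:2].mean(0)]+([0.03] if r is None else [])
    return least_squares(f,x0,loss="soft_l1",f_scale=0.0007).x
for n,c in(("top",T),("scene",S)):
    p=np.load(n+"0_p.npy"); hsv=cv2.cvtColor(p,cv2.COLOR_RGB2HSV)
    m=cv2.inRange(hsv,(10,110,60),(25,255,255))
    cs,_=cv2.findContours(m,cv2.RETR_EXTERNAL,cv2.CHAIN_APPROX_NONE)
    for k in cs:
        if len(k)<40: continue
        u,v=k[:,0,0],k[:,0,1]; W=c.plane(u,v,0.0675)
        print(n,"orange",len(k),k[:,0].mean(0).round(1),circ(W).round(4))
    m=cv2.inRange(hsv,(105,120,30),(130,255,255))
    N,l,st,ce=cv2.connectedComponentsWithStats(m)
    for i in range(1,N):
        if 15<st[i,4]<1500: print(n,"blue",st[i],ce[i].round(1),c.plane(*ce[i],0.106).round(4))
    g=cv2.cvtColor(p,cv2.COLOR_RGB2GRAY)
    print(n,"v orange", hsv[154,440] if n=="scene" else hsv[283,167])
E
python3 m1.py
```

```text
top orange 57 [ 38.8 445.2] [0.4257 3.5673 3.0987]
top orange 130 [ 17.8 441.8] [0.2189 0.5116 0.0314]
top orange 144 [465.9 409. ] [ 0.254  -0.2646  0.0433]
top orange 93 [156.3 283.2] [0.4859 0.2855 0.0298]
top orange 335 [327.  256.7] [ 0.5304 -0.027   0.0773]
top orange 83 [177.7 228.2] [0.5873 0.2498 0.0272]
top blue [416 134  11  10  81] [421.1 138.6] [ 0.7386 -0.2062  0.106 ]
top blue [406 170  12  11  83] [411.8 174.7] [ 0.6697 -0.1851  0.106 ]
top blue [393 181  22  25 265] [401.7 193.6] [ 0.6347 -0.1648  0.106 ]
top blue [309 245   6   8  38] [311.7 248.4] [ 5.383e-01 -3.000e-04  1.060e-01]
top blue [301 248   7  10  59] [304.  252.4] [0.5316 0.0134 0.106 ]
top blue [338 248  13  14 121] [344.1 254.8] [ 0.5257 -0.0573  0.106 ]
top blue [134 370  22  22 363] [144.5 380.8] [0.3204 0.2845 0.106 ]
top blue [499 382  22  23 386] [509.6 393.1] [ 0.2856 -0.3282  0.106 ]
top blue [112 403  21  23 380] [122.  414.1] [0.2681 0.3193 0.106 ]
top v orange [ 17 175 128]
scene orange 68 [ 30.6 388.7] [ 0.5401 -0.508   0.0166]
scene orange 450 [314.1 251.4] [ 0.5172 -0.0263  0.0776]
scene 
[... 655 characters left out ...]
15 0.0123 0.106 ]
scene blue [ 73 217  23  21 354] [ 84.1 226.4] [ 0.3256 -0.3469  0.106 ]
scene blue [296 218   9   9  29] [300.3 223.1] [ 0.5137 -0.0439  0.106 ]
scene blue [289 228  11  11  67] [294.2 233.1] [ 0.5265 -0.063   0.106 ]
scene blue [  0 263  37  71 668] [  8.9 301.2] [ 0.4079 -0.4889  0.106 ]
scene blue [263 266  13   9  86] [268.9 269.7] [ 0.5685 -0.1332  0.106 ]
scene blue [261 286   8   9  38] [263.8 290.6] [ 0.5984 -0.1583  0.106 ]
scene blue [269 302  17  11 114] [278.2 307.5] [ 0.6363 -0.1549  0.106 ]
scene blue [272 325  22  12 119] [282.6 331.8] [ 0.6755 -0.1698  0.106 ]
scene blue [277 344  19  16 217] [286.3 351.5] [ 0.7058 -0.181   0.106 ]
scene v orange [ 0  3 97]
```

Run:
```python
from h import *
P=np.load("top0_p.npy");g=cv2.cvtColor(P,cv2.COLOR_RGB2GRAY)
hsv=cv2.cvtColor(P,cv2.COLOR_RGB2HSV)
c=np.array([(275.6,235.2),(380,244.2),(272.4,272.4),(377,281)])
W=T.plane(c[:,0],c[:,1],0.054);print(W.round(4), W.mean(0).round(4))
print("dirs",[np.degrees(np.arctan2(*(W[a]-W[b])[1::-1])).round(2) for a,b in((0,1),(2,3))], np.linalg.norm(W[0]-W[1]),np.linalg.norm(W[0]-W[2]))
# guards: left/right far ends in top crop z=.106
gu=np.array([(205,140),(203,188),(458,160),(455,208)])/5+[260,220]
W=T.plane(gu[:,0],gu[:,1],0.106);print(W.round(4),W.mean(0).round(4)); a=(W[0]+W[1]-W[2]-W[3])/2; print("guard axis",np.linalg.norm(a),np.degrees(np.arctan2(a[1],a[0])))
# handle tops z=.168
ht=np.array([(260,143),(405,155)])/5+[260,220]
W=T.plane(ht[:,0],ht[:,1],0.166);print("handle tops",W.round(4),W.mean(0).round(4)); a=W[0]-W[1];print(np.linalg.norm(a),np.degrees(np.arctan2(a[1],a[0])))
# screwdrivers tops
sd=np.array([(104,123),(568,162)])/5+[260,220]
W=T.plane(sd[:,0],sd[:,1],0.103);print("sd",W.round(4),W.mean(0).round(4)); a=W[0]-W[1];print(np.linalg.norm(a),np.degrees(np.arctan2(a[1],a[0])))
# scene guards
gs=np.array([(172,150),(288,108)])/2.7+[230,180]
# depth-based: blue points
for n,C in(("top",T),("scene",S)):
    p=np.load(n+"0_p.npy");d=np.load(n+"0_d.npy");X=C.pts(d);h=cv2.cvtColor(p,cv2.COLOR_RGB2HSV)
    m=cv2.inRange(h,(105,120,20),(130,255,255))>0
    m&=(np.hypot(X[...,0]-.527,X[...,1]+.023)<.07)&(X[...,2]>.09)
    Q=X[m]
    for lo,hi in((.095,.115),(.115,.14),(.14,.175)):
        q=Q[(Q[:,2]>lo)&(Q[:,2]<hi)]
        for s in(1,-1):
            r=q[(q[:,1]+.023)*s>0]
            if len(r): print(n,lo,s,len(r),np.median(r,0).round(4),r.min(0).round(4),r.max(0).round(4))
    s=h; 
p=np.load("scene0_p.npy"); d=np.load("scene0_d.npy"); X=S.pts(d)
m=(X[...,2]>.05)&(X[...,2]<.058)&(np.hypot(X[...,0]-.527,X[...,1]+.023)<.12)
q=X[m][:,:2]; r=cv2.minAreaRect(q.astype(np.float32)*1000); print("scene block top",r)
X=T.pts(np.load("top0_d.npy"));m=(X[...,2]>.048)&(X[...,2]<.062)&(np.hypot(X[...,0]-.527,X[...,1]+.023)<.12)
q=X[m][:,:2]; r=cv2.minAreaRect(q.astype(np.float32)*1000); print("top block top",r)
```

```text
[[ 0.5723  0.0685  0.054 ]
 [ 0.5507 -0.1288  0.054 ]
 [ 0.5019  0.0748  0.054 ]
 [ 0.4814 -0.1202  0.054 ]] [ 0.5266 -0.0264  0.054 ]
dirs [np.float64(83.76), np.float64(84.01)] 0.19850457051115894 0.07069440029253012
[[ 0.5395  0.0186  0.106 ]
 [ 0.5224  0.0196  0.106 ]
 [ 0.5304 -0.0706  0.106 ]
 [ 0.5134 -0.069   0.106 ]] [ 0.5264 -0.0254  0.106 ]
guard axis 0.08933708842984023 84.16996213222005
handle tops [[ 0.5297 -0.0017  0.166 ]
 [ 0.5247 -0.0488  0.166 ]] [ 0.5272 -0.0253  0.166 ]
0.04737691735282775 83.96234539712131
sd [[ 0.5468  0.0545  0.103 ]
 [ 0.5292 -0.1098  0.103 ]] [ 0.538  -0.0277  0.103 ]
0.1652702639862461 83.88697495887129
top 0.095 1 59 [0.5319 0.0134 0.105 ] [0.5234 0.008  0.1015] [0.5399 0.019  0.1073]
top 0.095 -1 50 [ 0.5217 -0.0639  0.1054] [ 0.5146 -0.0678  0.1025] [ 0.5308 -0.0585  0.1082]
top 0.115 1 14 [0.522  0.0032 0.1299] [ 0.5199 -0.0026  0.1279] [0.5396 0.0059 0.1328]
top 0.115 -1 26 [ 0.517  -0.0537  0.1295] [ 0.5138 -0.0576  0.1253] [ 0.5277 -0.0469  0.1345]
top 0.14 1 36 [ 0.5297 -0.0017  0.1667] [ 0.5241 -0.0051  0.1498] [0.5356 0.0035 0.169
[... 192 characters left out ...]
.095 -1 67 [ 0.5258 -0.0627  0.1045] [ 0.5166 -0.069   0.101 ] [ 0.5334 -0.0548  0.1077]
scene 0.115 1 20 [5.396e-01 2.000e-04 1.286e-01] [ 0.5364 -0.0059  0.1246] [0.5423 0.0047 0.1307]
scene 0.115 -1 29 [ 0.5333 -0.0539  0.1292] [ 0.5174 -0.0568  0.125 ] [ 0.5372 -0.0465  0.1316]
scene 0.14 1 26 [ 0.5329 -0.0021  0.1657] [ 0.5263 -0.0058  0.1629] [0.5369 0.0024 0.1685]
scene 0.14 -1 25 [ 0.5272 -0.0481  0.1659] [ 0.5221 -0.0518  0.1624] [ 0.5324 -0.0433  0.1681]
scene block top ((528.8267822265625, -24.7274169921875), (200.3353271484375, 73.36951446533203), 83.60816192626953)
top block top ((527.5122680664062, -25.868080139160156), (200.3175811767578, 70.44862365722656), 83.51978302001953)
```

```bash
cat >> h.py <<'E'
def rel(pos,yaw,cur=None,rot=None):
    s=status.observe(); p=s["tool_pos"] if cur is None else np.array(cur); R=Ro.from_euler("xyz",s["tool_rot"] if rot is None else rot)
    G=Ro.from_euler("xyz",[-np.pi/2,0,yaw])
    print("shift",R.inv().apply(np.array(pos)-p).round(4),"turn",(R.inv()*G).as_rotvec().round(4))
def st():
    s=status.observe(); print("t",round(s["time"],2),"pos",s["tool_pos"].round(4),"rot",s["tool_rot"].round(4),"F",s["contact_force"].round(1),"T",s["torque"].round(2),"open",round(s["opening"],4))
E
python3 -c "
from h import *
rel([0.5275,-0.0252,0.243],1.464)"
```

```text
shift [-0.4166  0.0006 -0.517 ] turn [-0.0003 -0.147  -0.0013]
```

```bash
python3 -m creep '[{"dx":-0.417,"dz":-0.517,"ry":-0.147,"gripper":0.84},{"dx":-0.417,"dz":-0.517,"ry":-0.147},{"dx":-0.417,"dz":-0.517,"ry":-0.147},{"dx":-0.417,"dz":-0.517,"ry":-0.147},{"dx":-0.417,"dz":-0.517,"ry":-0.147},{"dx":-0.417,"dz":-0.517,"ry":-0.147},{"dx":-0.417,"dz":-0.517,"ry":-0.147},{"dx":-0.417,"dz":-0.517,"ry":-0.147},{"dx":-0.417,"dz":-0.517,"ry":-0.147},{"dx":-0.417,"dz":-0.517,"ry":-0.147},{"dx":-0.417,"dz":-0.517,"ry":-0.147},{"dx":-0.417,"dz":-0.517,"ry":-0.147},{"dx":-0.417,"dz":-0.517,"ry":-0.147},{"dx":-0.417,"dz":-0.517,"ry":-0.147}]' 40
python3 - <<'E'
from h import *
st()
p,d=read_camera("scene"); np.save("s1p.npy",p);np.save("s1d.npy",d); crop(p,220,60,400,300,2.5,"pics/s1.png")
E
```

```text
t 0.1 pos [0.1317 0.5079 0.2431] rot [-1.5706e+00  1.3000e-03  1.3170e+00] F [-0.4  0.   0.3] T [0.01 0.01 0.06] open 0.0915invalid input at $[0]: expected keys dx, dy, dz, rx, ry, rz, gripper
```

View pics/s1.png

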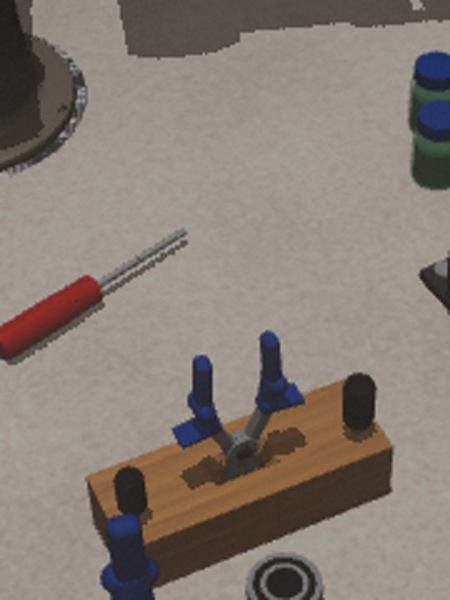

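```bash
python3 -m creep '[{"dx":-0.417,"dy":0,"dz":-0.517,"rx":0,"ry":-0.147,"rz":0,"gripper":0.84},{"dx":-0.417,"dy":0,"dz":-0.517,"rx":0,"ry":-0.147,"rz":0,"gripper":0.84},{"dx":-0.417,"dy":0,"dz":-0.517,"rx":0,"ry":-0.147,"rz":0,"gripper":0.84},{"dx":-0.417,"dy":0,"dz":-0.517,"rx":0,"ry":-0.147,"rz":0,"gripper":0.84},{"dx":-0.417,"dy":0,"dz":-0.517,"rx":0,"ry":-0.147,"rz":0,"gripper":0.84},{"dx":-0.417,"dy":0,"dz":-0.517,"rx":0,"ry":-0.147,"rz":0,"gripper":0.84},{"dx":-0.417,"dy":0,"dz":-0.517,"rx":0,"ry":-0.147,"rz":0,"gripper":0.84},{"dx":-0.417,"dy":0,"dz":-0.517,"rx":0,"ry":-0.147,"rz":0,"gripper":0.84},{"dx":-0.417,"dy":0,"dz":-0.517,"rx":0,"ry":-0.147,"rz":0,"gripper":0.84},{"dx":-0.417,"dy":0,"dz":-0.517,"rx":0,"ry":-0.147,"rz":0,"gripper":0.84},{"dx":-0.417,"dy":0,"dz":-0.517,"rx":0,"ry":-0.147,"rz":0,"gripper":0.84},{"dx":-0.417,"dy":0,"dz":-0.517,"rx":0,"ry":-0.147,"rz":0,"gripper":0.84},{"dx":-0.417,"dy":0,"dz":-0.517,"rx":0,"ry":-0.147,"rz":0,"gripper":0.84},{"dx":-0.417,"dy":0,"dz":-0.517,"rx":0,"ry":-0.147,"rz":0,"gripper":0.84},{"dx":-0.417,"dy":0,"dz":-0.517,"rx":0,"ry":-0.147,"rz":0,"gripper":0.84}]' 40
python3 - <<'E'
from h import *
st()
p,d=read_camera("scene"); np.save("s1p.npy",p);np.save("s1d.npy",d); crop(p,220,60,400,300,2.5,"pics/s2.png")
p,d=read_camera("top"); np.save("t1p.npy",p);np.save("t1d.npy",d); crop(p,220,160,420,320,4,"pics/t2.png")
E
```

```text
time: 2.02
tool_pos: [0.5272, -0.0243, 0.244]
tool_rot: [-1.571, -0.0, 1.465]
contact_force: [0.1, 0.3, -0.3]
opening: 0.077
t 2.02 pos [ 0.5272 -0.0243  0.244 ] rot [-1.5711e+00 -1.0000e-04  1.4654e+00] F [ 0.1  0.3 -0.3] T [-0.05 -0.04 -0.02] open 0.077
```

View pics/s2.png

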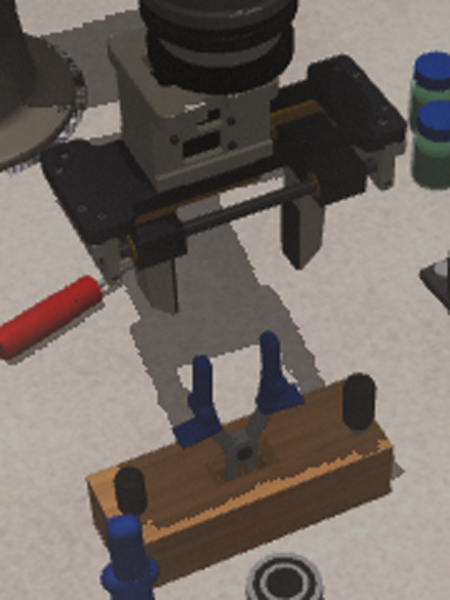

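View pics/t2.png

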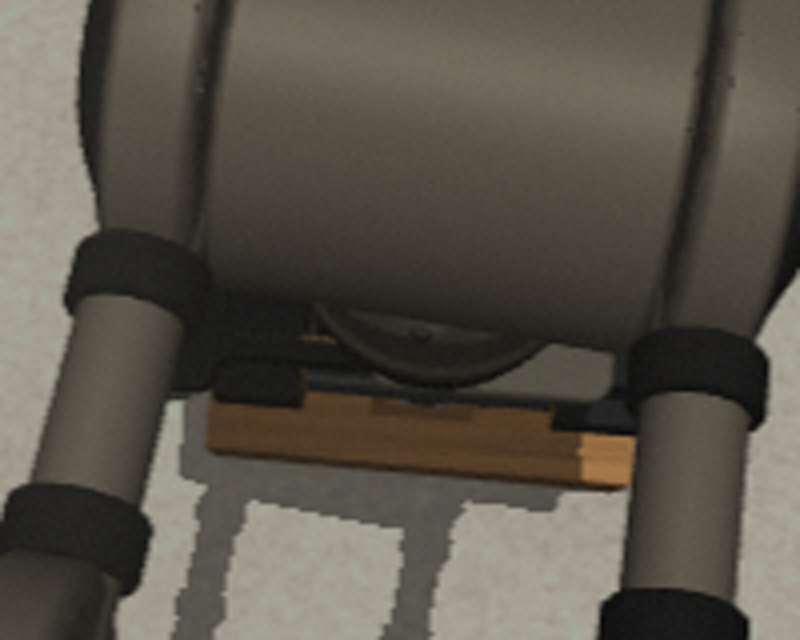

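Run:
```python
from h import *
p=np.load("s1p.npy"); d=np.load("s1d.npy"); X=S.pts(d)
crop(p,265,150,360,195,8,"pics/s2f.png")
s=status.observe(); R=Ro.from_euler("xyz",s["tool_rot"]).as_matrix()
m=(X[...,2]>.222)&(X[...,2]<.255)&(np.hypot(X[...,0]-.527,X[...,1]+.024)<.09)
L=(X[m]-s["tool_pos"])@R
print(m.sum())
for sg in(1,-1):
    l=L[L[:,0]*sg>0]; print(sg,len(l),"x",np.percentile(l[:,0],[1,5,25,50,75,95,99]).round(4),"y max",np.percentile(l[:,1],[90,99,100]).round(4),"z",np.percentile(l[:,2],[1,5,25,50,75,95,99]).round(4))
```

```text
354
1 200 x [0.0369 0.0374 0.0382 0.0405 0.0462 0.0529 0.0542] y max [0.0134 0.0184 0.0196] z [-0.012  -0.0115 -0.0106 -0.0093 -0.0032  0.0064  0.0081]
-1 154 x [-0.0569 -0.0566 -0.0547 -0.0483 -0.0439 -0.0402 -0.0394] y max [0.0104 0.0165 0.0198] z [-0.0128 -0.0121 -0.0111 -0.01   -0.0088  0.0044  0.0098]
```

View pics/s2f.png

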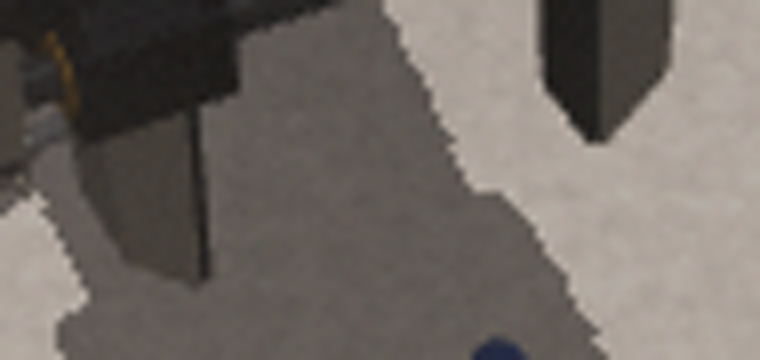

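```bash
python3 - <<'E'
from h import *
rel([0.528,-0.0243,0.130],1.464)
E
python3 -m creep '[{"dx":0,"dy":0.06,"dz":-0.0008,"rx":0,"ry":0,"rz":0,"gripper":0.84},{"dx":0,"dy":0.09,"dz":-0.0008,"rx":0,"ry":0,"rz":0,"gripper":0.84},{"dx":0,"dy":0.11,"dz":-0.0008,"rx":0,"ry":0,"rz":0,"gripper":0.84},{"dx":0,"dy":0.115,"dz":-0.0008,"rx":0,"ry":0,"rz":0,"gripper":0.84},{"dx":0,"dy":0.117,"dz":-0.0008,"rx":0,"ry":0,"rz":0,"gripper":0.84},{"dx":0,"dy":0.119,"dz":-0.0008,"rx":0,"ry":0,"rz":0,"gripper":0.84},{"dx":0,"dy":0.12,"dz":-0.0008,"rx":0,"ry":0,"rz":0,"gripper":0.84},{"dx":0,"dy":0.12,"dz":-0.0008,"rx":0,"ry":0,"rz":0,"gripper":0.84}]' 40
python3 - <<'E'
from h import *
st()
p,d=read_camera("scene"); crop(p,220,100,400,280,3.3,"pics/s3.png")
E
```

```text
shift [ 0.0003  0.114  -0.0006] turn [0.0003 0.0011 0.0001]
time: 3.12
tool_pos: [0.5285, -0.0253, 0.124]
tool_rot: [-1.571, -0.0, 1.464]
contact_force: [0.1, -0.0, 0.5]
opening: 0.0768
t 3.12 pos [ 0.5285 -0.0253  0.124 ] rot [-1.5714 -0.      1.464 ] F [ 0.1 -0.   0.5] T [ 0.01  0.02 -0.06] open 0.0768
```

View pics/s3.png

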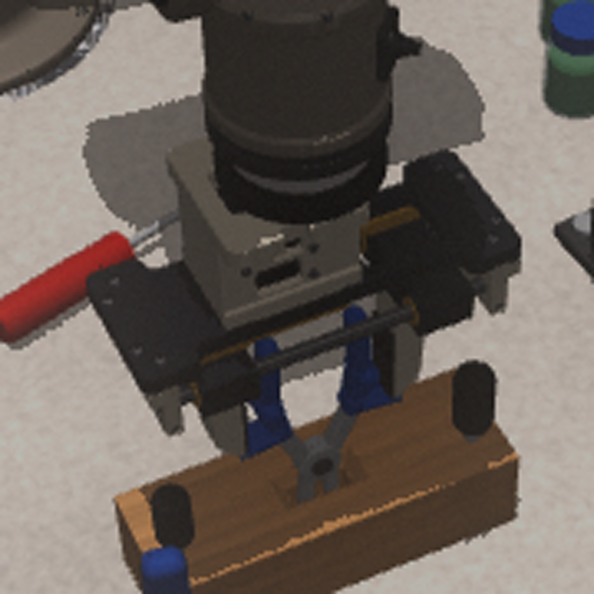

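```bash
python3 -m creep '[{"dx":0,"dy":0.001,"dz":0,"rx":0,"ry":0,"rz":0,"gripper":0.84},{"dx":0,"dy":0.0015,"dz":0,"rx":0,"ry":0,"rz":0,"gripper":0.84},{"dx":0,"dy":0.0015,"dz":0,"rx":0,"ry":0,"rz":0,"gripper":0.84}]' 40
python3 -c "
from h import *
st()"
```

```text
time: 3.55
tool_pos: [0.5287, -0.0252, 0.1226]
tool_rot: [-1.572, -0.0, 1.464]
contact_force: [-0.3, 1.4, 3.4]
opening: 0.0774
t 3.55 pos [ 0.5287 -0.0252  0.1226] rot [-1.5717e+00 -3.0000e-04  1.4640e+00] F [-0.3  1.4  3.4] T [ 0.29 -0.01 -0.01] open 0.0774
```

```bash
python3 -m creep '[{"dx":0,"dy":0,"dz":0,"rx":0,"ry":0,"rz":0,"gripper":0.74},{"dx":0,"dy":0,"dz":0,"rx":0,"ry":0,"rz":0,"gripper":0.70},{"dx":0,"dy":0,"dz":0,"rx":0,"ry":0,"rz":0,"gripper":0.676},{"dx":0,"dy":0,"dz":0,"rx":0,"ry":0,"rz":0,"gripper":0.676}]' 40
python3 -c "
from h import *
st()"
```

```text
time: 4.05
tool_pos: [0.5295, -0.0254, 0.1237]
tool_rot: [-1.574, 0.0, 1.464]
contact_force: [-0.3, 1.2, 10.6]
opening: 0.062
t 4.05 pos [ 0.5295 -0.0254  0.1237] rot [-1.5743  0.      1.464 ] F [-0.3  1.2 10.6] T [0.32 0.01 0.03] open 0.062
```

```bash
python3 -m creep '[{"dx":0,"dy":-0.01,"dz":0,"rx":0,"ry":0,"rz":0,"gripper":0.676},{"dx":0,"dy":-0.03,"dz":0,"rx":0,"ry":0,"rz":0,"gripper":0.676},{"dx":0,"dy":-0.06,"dz":0,"rx":0,"ry":0,"rz":0,"gripper":0.676},{"dx":0,"dy":-0.1,"dz":0,"rx":0,"ry":0,"rz":0,"gripper":0.676},{"dx":0,"dy":-0.13,"dz":0,"rx":0,"ry":0,"rz":0,"gripper":0.676},{"dx":0,"dy":-0.13,"dz":0,"rx":0,"ry":0,"rz":0,"gripper":0.676}]' 40
python3 - <<'E'
from h import *
st()
p,d=read_camera("scene"); np.save("s4p.npy",p);crop(p,220,60,400,280,2.7,"pics/s4.png")
q=np.load("scene0_p.npy"); crop(q,145,300,200,350,12,"pics/s_ring.png")
q=np.load("top0_p.npy"); crop(q,440,245,490,285,14,"pics/t_ring.png")
E
```

```text
time: 4.8
tool_pos: [0.529, -0.0256, 0.2539]
tool_rot: [-1.575, 0.0, 1.464]
contact_force: [-0.2, -0.8, -2.6]
opening: 0.0622
t 4.8 pos [ 0.529  -0.0256  0.2539] rot [-1.5745e+00  5.0000e-04  1.4640e+00] F [-0.2 -0.8 -2.6] T [ 0.01  0.   -0.  ] open 0.0622
```

View pics/s4.png

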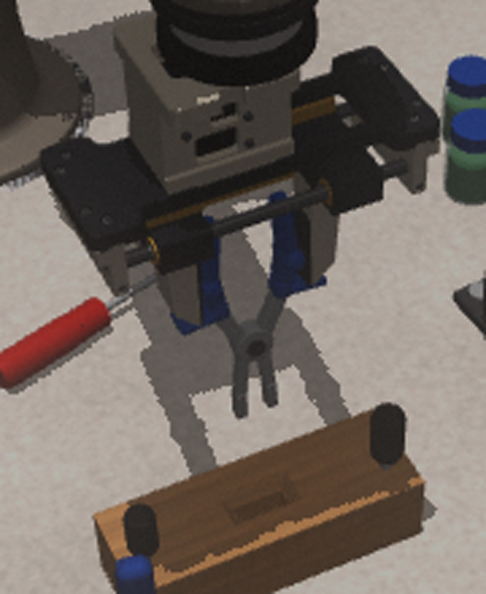

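View pics/s_ring.png

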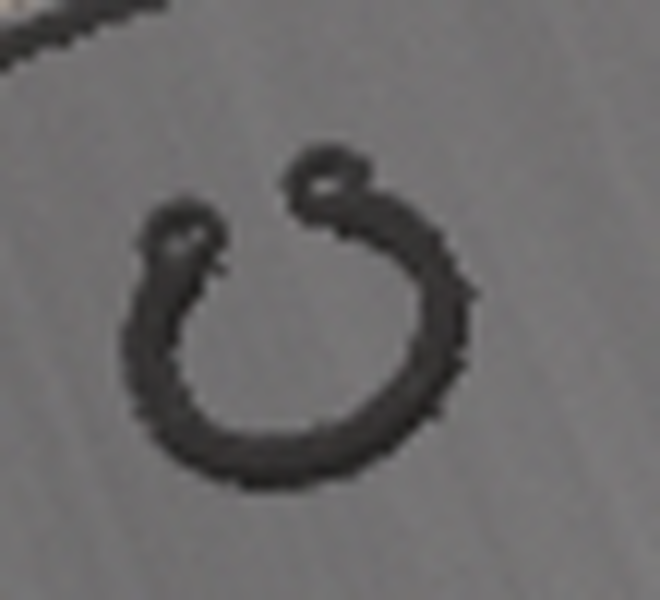

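View pics/t_ring.png

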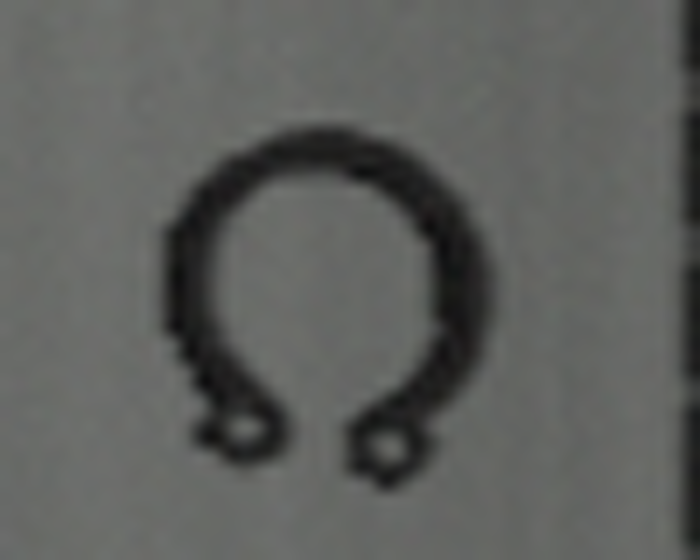

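```bash
cat > ring.py <<'E'
from h import *
from scipy.optimize import least_squares
def ringfit(p,C,win,z=0.005,thr=None,dbg=None):
    x0,y0,x1,y1=win; k=8
    g=cv2.cvtColor(p,cv2.COLOR_RGB2GRAY)[y0:y1,x0:x1]
    G=cv2.resize(g,None,fx=k,fy=k,interpolation=cv2.INTER_CUBIC)
    if thr is None: thr,_=cv2.threshold(G,0,255,cv2.THRESH_OTSU)
    m=(G<thr).astype(np.uint8)
    N,l,s,ce=cv2.connectedComponentsWithStats(m); H,Wd=m.shape
    cand=[i for i in range(1,N) if s[i,0]>0 and s[i,1]>0 and s[i,0]+s[i,2]<Wd and s[i,1]+s[i,3]<H]
    i=max(cand,key=lambda i:s[i,4]); m=(l==i).astype(np.uint8)
    cs,h=cv2.findContours(m,cv2.RETR_CCOMP,cv2.CHAIN_APPROX_NONE)
    f=lambda c:(c[:,0]+.5)/k-.5+np.array([x0,y0])
    out=max(cs,key=len)[:,0]; holes=[]
    for j,c in enumerate(cs):
        if h[0][j][3]>=0 and len(c)>8:
            M=cv2.moments(c); 
            if M["m00"]>5: holes.append((M["m00"]/k/k,f(np.array([[M["m10"]/M["m00"],M["m01"]/M["m00"]]]))[0]))
    P=C.plane(*f(out).T,z)[:,:2]
    # circle fit of both edges, iterative
    c=P.mean(0)
    def res(x):
        r=np.hypot(*(P-x[:2]).T); return np.minimum(abs(r-x[2]),abs(r-x[3]))
    x=least_squares(res,[*c,.0172,.0225],loss="soft_l1",f_scale=.0005).x
    hp=[C.plane(*q,z)[:2] for a,q in sorted(holes,key=lambda t:-t[0])[:2]]
    return x,hp,[a for a,q in holes],thr
if __name__=="__main__":
    for n,C,win in(("top",T,(440,245,488,290)),("scene",S,(147,303,195,348))):
        p=np.load(n+"0_p.npy")
        for t in(None,60,66,72):
            x,hp,a,thr=ringfit(p,C,win,thr=t)
            print(n,thr,x.round(4),np.array(hp).round(4).tolist(),np.round(a,1))
            if len(hp)==2:
                hp=np.array(hp);mid=hp.mean(0);b=x[:2]-mid; dh=hp[0]-hp[1]; dh*=np.sign(dh[1])
                print("  mid",mid.round(4),"len",np.linalg.norm(b).round(4),"yaw from mid",np.arctan2(b[1],b[0]).round(3),"hole sep",np.linalg.norm(dh).round(4),"yaw",(np.arctan2(dh[1],dh[0])-np.pi/2).round(3))
E
python3 ring.py
```

```text
Traceback (most recent call last):
  File "ring.py", line 31, in <module>
    x,hp,a,thr=ringfit(p,C,win,thr=t)
               ~~~~~~~^^^^^^^^^^^^^^^
  File "ring.py", line 19, in ringfit
    P=C.plane(*f(out).T,z)[:,:2]
               ~^^^^^
  File "ring.py", line 13, in <lambda>
    f=lambda c:(c[:,0]+.5)/k-.5+np.array([x0,y0])
               ~~~~~~~~~~~~~~~~^~~~~~~~~~~~~~~~~~
ValueError: operands could not be broadcast together with shapes (951,) (2,)
```

```bash
sed -i 's/f=lambda c:(c\[:,0\]+.5)/f=lambda c:(c+.5)/' ring.py; python3 ring.py
```

```text
top 72.0 [ 0.5112 -0.2991  0.0166  0.0237] [[0.4892, -0.3065], [0.4925, -0.2861]] [3.3 3. ]
  mid [ 0.4908 -0.2963] len 0.0205 yaw from mid -0.134 hole sep 0.0207 yaw -0.158
top 60 [ 0.5112 -0.2989  0.0171  0.0232] [[0.4892, -0.3064], [0.4924, -0.2861]] [4.9 4.4]
  mid [ 0.4908 -0.2963] len 0.0206 yaw from mid -0.13 hole sep 0.0206 yaw -0.156
top 66 [ 0.5112 -0.299   0.0169  0.0235] [[0.4892, -0.3064], [0.4925, -0.2861]] [4.  3.7]
  mid [ 0.4908 -0.2963] len 0.0206 yaw from mid -0.133 hole sep 0.0206 yaw -0.157
top 72 [ 0.5112 -0.2991  0.0166  0.0237] [[0.4892, -0.3065], [0.4925, -0.2861]] [3.3 3. ]
  mid [ 0.4908 -0.2963] len 0.0205 yaw from mid -0.134 hole sep 0.0207 yaw -0.158
scene 83.0 [ 0.5127 -0.2985  0.0163  0.0242] [[0.4933, -0.286], [0.4912, -0.3071]] [1.3 0.9 2.7]
  mid [ 0.4922 -0.2965] len 0.0206 yaw from mid -0.096 hole sep 0.0211 yaw -0.098
scene 60 [ 0.5129 -0.2986  0.0171  0.0234] [[0.4913, -0.3062], [0.4934, -0.2857]] [0.2 1.  8.2 0.2 6.5]
  mid [ 0.4923 -0.296 ] len 0.0207 yaw from mid -0.128 hole sep 0.0206 yaw -0.106
scene 66 [ 0.5128 -0.2986  0.0169  0.0236] [[0.4912, -0.306], [0.4934, -0.2859]] [6.2 4.9]
  mid [ 0.4923 -0.296 ] len 0.0207 yaw from mid -0.125 hole sep 0.0203 yaw -0.108
scene 72 [ 0.5127 -0.2985  0.0167  0.0238] [[0.4911, -0.3059], [0.4933, -0.2859]] [4.7 4. ]
  mid [ 0.4922 -0.2959] len 0.0207 yaw from mid -0.126 hole sep 0.0201 yaw -0.108
```

Run:
```python
from h import *
rel([0.4912,-0.2955,0.171],1.4408)
```

```text
shift [-0.2725  0.0811  0.008 ] turn [ 0.0002  0.0232 -0.0001]
```

```bash
python3 -m creep '[{"dx":-0.05,"dy":0,"dz":0.002,"rx":0,"ry":0.01,"rz":0,"gripper":0.676},{"dx":-0.1,"dy":0,"dz":0.003,"rx":0,"ry":0.02,"rz":0,"gripper":0.676},{"dx":-0.15,"dy":0,"dz":0.005,"rx":0,"ry":0.023,"rz":0,"gripper":0.676},{"dx":-0.2,"dy":0,"dz":0.008,"rx":0,"ry":0.023,"rz":0,"gripper":0.676},{"dx":-0.25,"dy":0.02,"dz":0.008,"rx":0,"ry":0.023,"rz":0,"gripper":0.676},{"dx":-0.2725,"dy":0.05,"dz":0.008,"rx":0,"ry":0.023,"rz":0,"gripper":0.676},{"dx":-0.2725,"dy":0.081,"dz":0.008,"rx":0,"ry":0.023,"rz":0,"gripper":0.676},{"dx":-0.2725,"dy":0.095,"dz":0.008,"rx":0,"ry":0.023,"rz":0,"gripper":0.676},{"dx":-0.2725,"dy":0.1,"dz":0.008,"rx":0,"ry":0.023,"rz":0,"gripper":0.676},{"dx":-0.2725,"dy":0.1,"dz":0.008,"rx":0,"ry":0.023,"rz":0,"gripper":0.676}]' 40
python3 - <<'E'
from h import *
st()
p,d=read_camera("scene"); np.save("s5p.npy",p);np.save("s5d.npy",d);crop(p,110,220,240,350,5,"pics/s5.png")
p,d=read_camera("top"); np.save("t5p.npy",p);crop(p,400,220,520,310,6,"pics/t5.png")
E
```

```text
time: 6.1
tool_pos: [0.4916, -0.2951, 0.1525]
tool_rot: [-1.571, 0.0, 1.442]
contact_force: [0.2, -0.0, -1.8]
opening: 0.0622
t 6.1 pos [ 0.4916 -0.2951  0.1525] rot [-1.5711e+00  1.0000e-04  1.4417e+00] F [ 0.2 -0.  -1.8] T [ 0.01 -0.   -0.02] open 0.0622
```

View pics/s5.png

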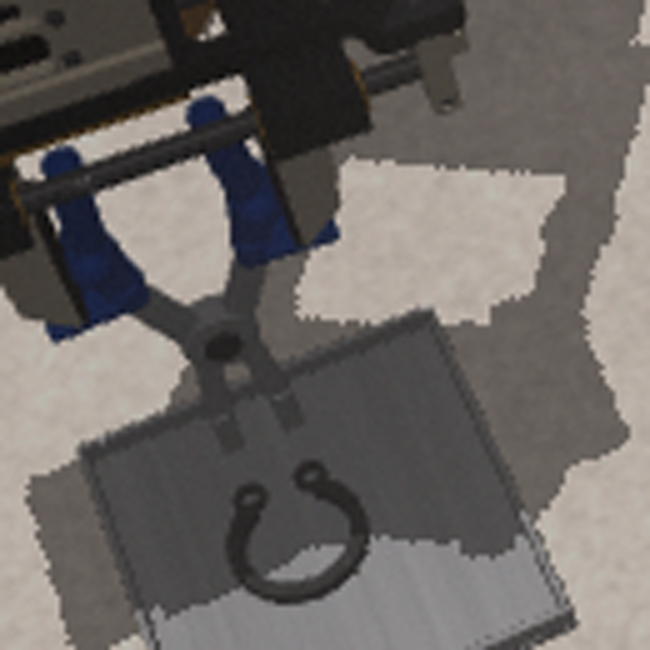

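View pics/t5.png

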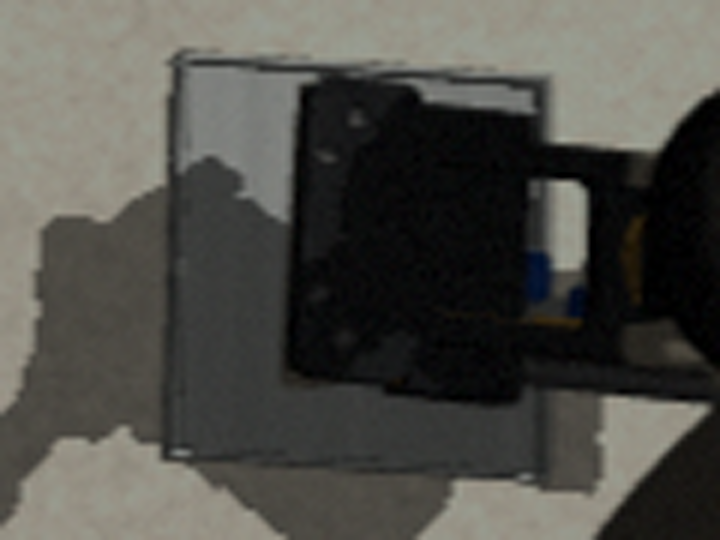

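Run:
```python
from h import *
p=np.load("s5p.npy")
g=p[285:345,143:190]; g=np.clip((g.astype(float)-15)*2.4,0,255).astype(np.uint8)
cv2.imwrite("pics/s5z.png",cv2.resize(g[:,:,::-1],None,fx=10,fy=10,interpolation=cv2.INTER_CUBIC))
```

```text
(no output)
```

View pics/s5z.png

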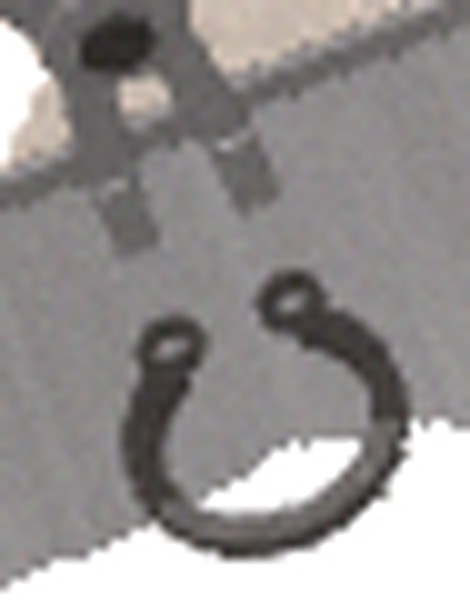

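Run:
```python
from h import *
s=status.observe(); R=Ro.from_euler("xyz",s["tool_rot"]).as_matrix(); t=s["tool_pos"]
for y,n in((.116,"pin end"),(.111,"shoulder"),(.106,"+5"),(.054,"rivet")):
    for x in((-.010,.010) if y>.06 else (0,)):
        u=S.proj(t+R@np.array([x,y,0])); print(n,x,u.round(2),"crop",((u-[143,285]+.5)*10-.5).round(0))
p=np.load("s5p.npy")
g=p[295:318,148:176]; g=np.clip((g.astype(float)-40)*4,0,255).astype(np.uint8)
cv2.imwrite("pics/s5y.png",cv2.resize(g[:,:,::-1],None,fx=24,fy=24,interpolation=cv2.INTER_NEAREST))
```

```text
pin end -0.01 [155.57 308.97] crop [130. 244.]
pin end 0.01 [167.67 304.47] crop [251. 199.]
shoulder -0.01 [154.86 307.29] crop [123. 227.]
shoulder 0.01 [167.   302.78] crop [245. 182.]
+5 -0.01 [154.13 305.6 ] crop [116. 211.]
+5 0.01 [166.33 301.08] crop [238. 165.]
rivet 0 [152.66 284.86] crop [101.   3.]
```

View pics/s5y.png

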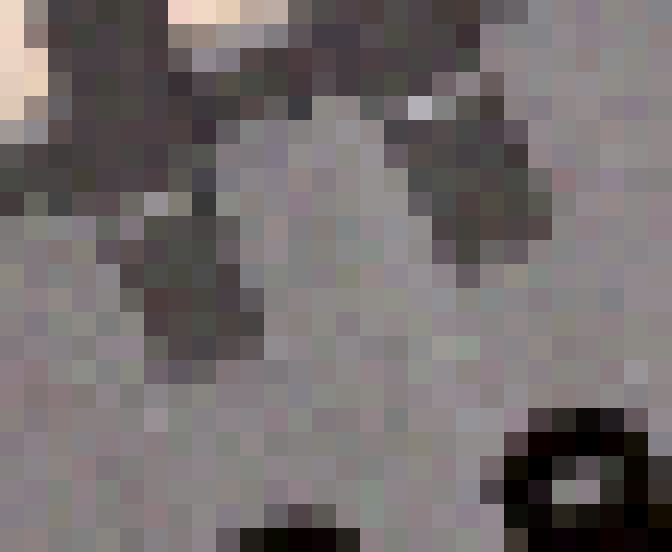

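```bash
python3 -m creep '[{"dx":-0.0005,"dy":0.012,"dz":0,"rx":0,"ry":0,"rz":0,"gripper":0.676},{"dx":-0.0005,"dy":0.022,"dz":0,"rx":0,"ry":0,"rz":0,"gripper":0.676},{"dx":-0.0005,"dy":0.0265,"dz":0,"rx":0,"ry":0,"rz":0,"gripper":0.676},{"dx":-0.0005,"dy":0.0265,"dz":0,"rx":0,"ry":0,"rz":0,"gripper":0.676}]' 40
python3 - <<'E'
from h import *
st()
p,d=read_camera("scene"); np.save("s6p.npy",p)
p2,d=read_camera("scene"); p3,_=read_camera("scene")
p=np.mean([p,p2,p3],0);np.save("s6p.npy",p)
s=status.observe(); R=Ro.from_euler("xyz",s["tool_rot"]).as_matrix(); t=s["tool_pos"]
for x in(-.01,.01): print(((S.proj(t+R@np.array([x,.116,0]))-[148,308]+.5)*18).round(0),S.proj(t+R@np.array([x,.116,0])).round(2))
g=p[308:340,148:188]; g=np.clip((g.astype(float)-15)*2.4,0,255).astype(np.uint8)
cv2.imwrite("pics/s6.png",cv2.resize(g[:,:,::-1],None,fx=18,fy=18,interpolation=cv2.INTER_CUBIC))
E
```

```text
time: 6.7
tool_pos: [0.4911, -0.2958, 0.1251]
tool_rot: [-1.57, -0.001, 1.441]
contact_force: [0.5, -0.2, -1.9]
opening: 0.0621
t 6.7 pos [ 0.4911 -0.2958  0.1251] rot [-1.5699e+00 -6.0000e-04  1.4410e+00] F [ 0.5 -0.2 -1.9] T [0.03 0.04 0.01] open 0.0621
[206. 185.] [158.97 317.76]
[419. 105.] [170.79 313.31]
```

View pics/s6.png

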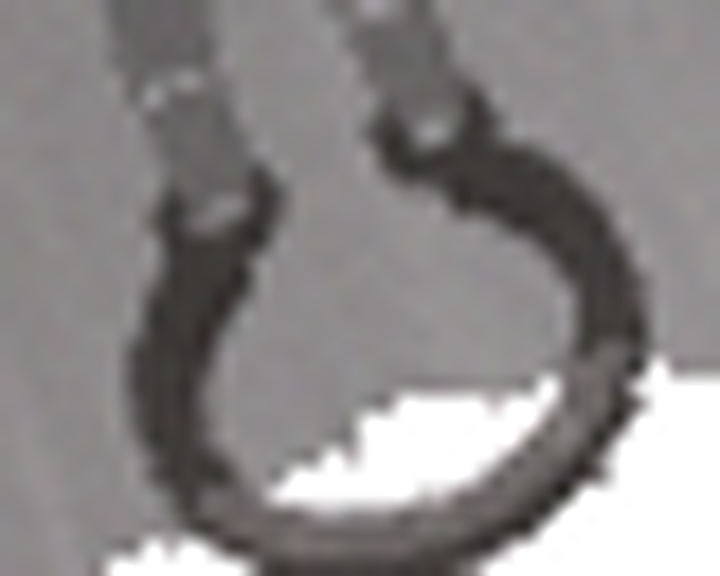

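Run:
```python
from h import *
s=status.observe(); R=Ro.from_euler("xyz",s["tool_rot"]).as_matrix(); t=s["tool_pos"]
f=lambda P:((S.proj(P)-[148,308]+.5)*18).round(0)
for w in((.4912,-.3060),(.4934,-.2859)):
    print("hole mid z",f(np.array([*w,.005])),"up",f(np.array([*w,.007])),"dx1mm",f(np.array([w[0]+.001,w[1],.005]))-f(np.array([*w,.005])),"dy1mm",f(np.array([w[0],w[1]+.001,.005]))-f(np.array([*w,.005])))
for x in(-.01,.01):
    P=t+R@np.array([x,.116,0]); print("pin", f(P), f(np.array([P[0],P[1],.007])),"bottom edge",f(P+[.0015*np.cos(1.0),-.0015*.5,0]),"shoulder edge", f(P+[.003,-.0015,.005]),P.round(4))
```

```text
hole mid z [223. 221.] up [218. 209.] dx1mm [4. 8.] dy1mm [10. -5.]
hole mid z [436. 136.] up [431. 125.] dx1mm [4. 8.] dy1mm [10. -5.]
pin [206. 185.] [214. 202.] bottom edge [202. 195.] shoulder edge [191. 187.] [ 0.4902 -0.306   0.0099]
pin [419. 105.] [426. 122.] bottom edge [415. 115.] shoulder edge [405. 107.] [ 0.4928 -0.2862  0.0099]
```

Run:
```python
from h import *
a=np.load("s5p.npy").astype(float); b=np.load("s6p.npy"); 
o=[]
for p in(a,b):
    g=p[308:326,150:180]; g=np.clip((g-20)*2.6,0,255).astype(np.uint8)
    o.append(cv2.resize(g[:,:,::-1],None,fx=16,fy=16,interpolation=cv2.INTER_NEAREST))
cv2.imwrite("pics/cmp.png",np.vstack(o))
```

```text
(no output)
```

View pics/cmp.png

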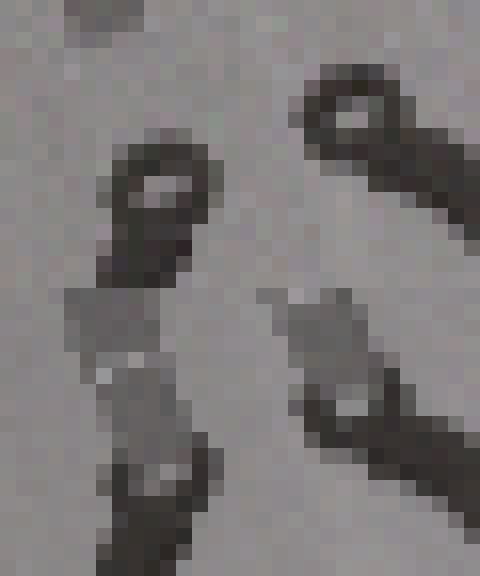

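```bash
python3 -m creep '[{"dx":0,"dy":0.0015,"dz":-0.0002,"rx":0,"ry":0,"rz":0,"gripper":0.676},{"dx":0,"dy":0.003,"dz":-0.0002,"rx":0,"ry":0,"rz":0,"gripper":0.676},{"dx":0,"dy":0.0045,"dz":-0.0002,"rx":0,"ry":0,"rz":0,"gripper":0.676},{"dx":0,"dy":0.0045,"dz":-0.0002,"rx":0,"ry":0,"rz":0,"gripper":0.676}]' 40
python3 - <<'E'
from h import *
st()
p,d=read_camera("scene"); np.save("s7p.npy",p)
g=p[308:340,148:188]; g=np.clip((g.astype(float)-15)*2.4,0,255).astype(np.uint8)
cv2.imwrite("pics/s7.png",cv2.resize(g[:,:,::-1],None,fx=18,fy=18,interpolation=cv2.INTER_CUBIC))
E
```

```text
time: 7.35
tool_pos: [0.4914, -0.2959, 0.121]
tool_rot: [-1.57, -0.0, 1.441]
contact_force: [0.3, -0.3, -1.9]
opening: 0.0619
t 7.35 pos [ 0.4914 -0.2959  0.121 ] rot [-1.5705e+00 -3.0000e-04  1.4410e+00] F [ 0.3 -0.3 -1.9] T [0.01 0.   0.  ] open 0.0619
```

View pics/s7.png

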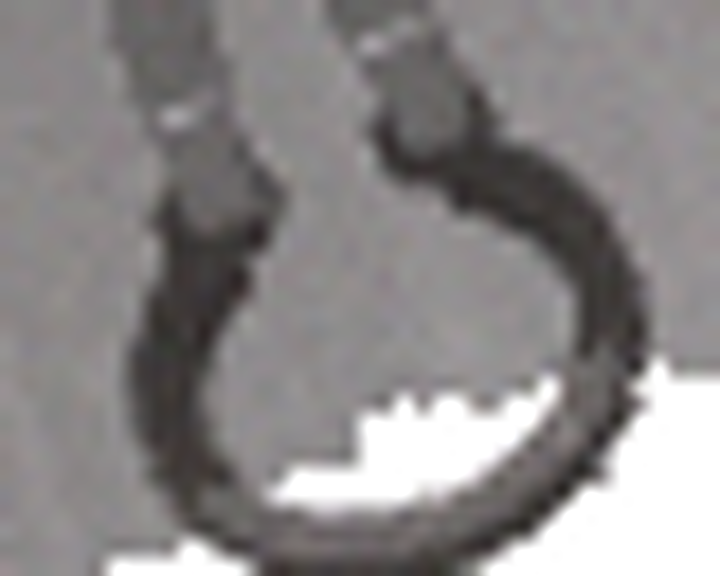

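```bash
python3 -m creep '[{"dx":0,"dy":0.001,"dz":0,"rx":0,"ry":0,"rz":0,"gripper":0.676},{"dx":0,"dy":0.0018,"dz":0,"rx":0,"ry":0,"rz":0,"gripper":0.676},{"dx":0,"dy":0.0018,"dz":0,"rx":0,"ry":0,"rz":0,"gripper":0.676}]' 40; python3 -c "
from h import *
st()"
```

```text
time: 7.78
tool_pos: [0.4917, -0.2961, 0.1199]
tool_rot: [-1.572, 0.0, 1.441]
contact_force: [-1.1, 0.8, 2.3]
opening: 0.0623
t 7.78 pos [ 0.4917 -0.2961  0.1199] rot [-1.5717e+00  4.0000e-04  1.4410e+00] F [-1.1  0.8  2.3] T [0.16 0.07 0.01] open 0.0623
```

```bash
python3 -m creep '[{"dx":0,"dy":-0.0005,"dz":0,"rx":0,"ry":0,"rz":0,"gripper":0.64},{"dx":0,"dy":-0.001,"dz":0,"rx":0,"ry":0,"rz":0,"gripper":0.60},{"dx":0,"dy":-0.001,"dz":0,"rx":0,"ry":0,"rz":0,"gripper":0.57},{"dx":0,"dy":-0.001,"dz":0,"rx":0,"ry":0,"rz":0,"gripper":0.57}]' 40; python3 -c "
from h import *
st()"
```

```text
time: 8.28
tool_pos: [0.4918, -0.2961, 0.1211]
tool_rot: [-1.572, 0.0, 1.441]
contact_force: [-1.7, 1.0, 6.5]
opening: 0.0527
t 8.28 pos [ 0.4918 -0.2961  0.1211] rot [-1.572e+00  5.000e-04  1.441e+00] F [-1.7  1.   6.5] T [0.3  0.1  0.01] open 0.0527
```

```bash
python3 -m creep '[{"dx":0,"dy":-0.0004,"dz":0,"rx":0,"ry":0,"rz":0,"gripper":0.53},{"dx":0,"dy":-0.0006,"dz":0,"rx":0,"ry":0,"rz":0,"gripper":0.49},{"dx":0,"dy":-0.0006,"dz":0,"rx":0,"ry":0,"rz":0,"gripper":0.45},{"dx":0,"dy":-0.0006,"dz":0,"rx":0,"ry":0,"rz":0,"gripper":0.45}]' 40; python3 -c "
from h import *
st()"
```

```text
time: 8.78
tool_pos: [0.4919, -0.2962, 0.1217]
tool_rot: [-1.572, 0.001, 1.441]
contact_force: [-0.5, -0.2, 7.5]
opening: 0.0416
t 8.78 pos [ 0.4919 -0.2962  0.1217] rot [-1.5722e+00  8.0000e-04  1.4410e+00] F [-0.5 -0.2  7.5] T [0.04 0.09 0.01] open 0.0416
```

```bash
python3 -m creep '[{"dx":0,"dy":0.0003,"dz":0,"rx":0,"ry":0,"rz":0,"gripper":0.42},{"dx":0,"dy":0.0005,"dz":0,"rx":0,"ry":0,"rz":0,"gripper":0.38},{"dx":0,"dy":0.0008,"dz":0,"rx":0,"ry":0,"rz":0,"gripper":0.36},{"dx":0,"dy":0.0008,"dz":0,"rx":0,"ry":0,"rz":0,"gripper":0.36}]' 40
python3 - <<'E'
from h import *
st()
p,d=read_camera("scene"); np.save("s8p.npy",p)
g=p[290:345,135:200]; g=np.clip((g.astype(float)-15)*2.4,0,255).astype(np.uint8)
cv2.imwrite("pics/s8.png",cv2.resize(g[:,:,::-1],None,fx=10,fy=10,interpolation=cv2.INTER_CUBIC))
E
```

```text
time: 9.28
tool_pos: [0.4922, -0.2965, 0.1214]
tool_rot: [-1.573, 0.002, 1.441]
contact_force: [-0.3, 1.2, 7.8]
opening: 0.033
t 9.28 pos [ 0.4922 -0.2965  0.1214] rot [-1.5732e+00  1.5000e-03  1.4411e+00] F [-0.3  1.2  7.8] T [ 0.05  0.1  -0.02] open 0.033
```

View pics/s8.png

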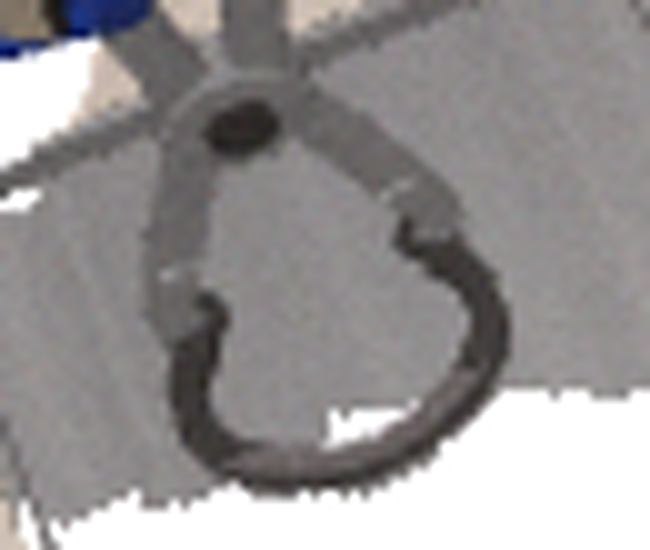

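```bash
python3 -m creep '[{"dx":0,"dy":0.0003,"dz":0,"rx":0,"ry":0,"rz":0,"gripper":0.34},{"dx":0,"dy":0.0003,"dz":0,"rx":0,"ry":0,"rz":0,"gripper":0.34},{"dx":0,"dy":-0.005,"dz":0,"rx":0,"ry":0,"rz":0,"gripper":0.34},{"dx":0,"dy":-0.015,"dz":0,"rx":0,"ry":0,"rz":0,"gripper":0.34},{"dx":0,"dy":-0.04,"dz":0,"rx":0,"ry":0,"rz":0,"gripper":0.34},{"dx":0,"dy":-0.04,"dz":0,"rx":0,"ry":0,"rz":0,"gripper":0.34}]' 40
python3 - <<'E'
from h import *
st()
p,d=read_camera("scene"); np.save("s9p.npy",p)
g=p[270:340,125:205]; g=np.clip((g.astype(float)-15)*2,0,255).astype(np.uint8)
cv2.imwrite("pics/s9.png",cv2.resize(g[:,:,::-1],None,fx=8,fy=8,interpolation=cv2.INTER_CUBIC))
E
```

```text
time: 10.07
tool_pos: [0.4923, -0.2966, 0.1618]
tool_rot: [-1.574, 0.002, 1.441]
contact_force: [0.3, -0.5, -2.1]
opening: 0.031
t 10.07 pos [ 0.4923 -0.2966  0.1618] rot [-1.574   0.0019  1.441 ] F [ 0.3 -0.5 -2.1] T [ 0.06  0.02 -0.01] open 0.031
```

View pics/s9.png

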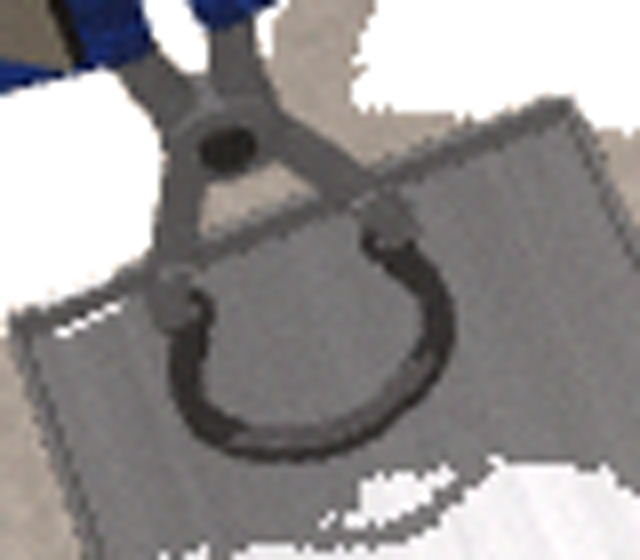

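Run:
```python
from h import *
p,d=read_camera("scene"); X=S.pts(d)
s=status.observe(); R=Ro.from_euler("xyz",s["tool_rot"]).as_matrix(); t=s["tool_pos"]
g=cv2.cvtColor(p,cv2.COLOR_RGB2GRAY)
m=(X[...,2]>.03)&(X[...,2]<.06)&(np.hypot(X[...,0]-.515,X[...,1]+.3)<.05)
L=(X[m]-t)@R; gg=g[m]
k=L[:,2]<-.006
print(k.sum())
A=np.c_[L[k][:,0],-L[k][:,2],np.ones(k.sum())]; c,*_=np.linalg.lstsq(A,L[k][:,1],rcond=None); print("plane y(down)=a*x+b*fwd+c",c.round(4))
for lo in np.arange(0.0,.05,.005):
    q=L[(-L[:,2]>lo)&(-L[:,2]<lo+.005)]
    if len(q): print(lo.round(3),len(q),"y(down) min/med/max",np.percentile(q[:,1],[5,50,95]).round(4),"x",q[:,0].min().round(4),q[:,0].max().round(4))
```

```text
240
plane y(down)=a*x+b*fwd+c [-0.0266  0.0661  0.114 ]
0.0 61 y(down) min/med/max [0.1005 0.1083 0.1176] x -0.0258 0.0274
0.005 33 y(down) min/med/max [0.1047 0.1144 0.1167] x -0.0243 0.0268
0.01 26 y(down) min/med/max [0.1135 0.1153 0.1203] x -0.0265 0.0277
0.015 16 y(down) min/med/max [0.1121 0.1151 0.1179] x -0.0265 0.0281
0.02 23 y(down) min/med/max [0.1133 0.1153 0.1168] x -0.0261 0.0285
0.025 27 y(down) min/med/max [0.1123 0.1152 0.119 ] x -0.025 0.0274
0.03 45 y(down) min/med/max [0.1131 0.1163 0.1193] x -0.0207 0.0238
0.035 67 y(down) min/med/max [0.1138 0.1164 0.1194] x -0.0178 0.018
0.04 18 y(down) min/med/max [0.1137 0.1178 0.1207] x -0.0071 0.0086
```

Run:
```python
from h import *
rel([0.4715,0.2871,0.222],1.441)
```

```text
shift [ 0.5754 -0.0621  0.095 ] turn [-0.0005 -0.      0.0004]
```

```bash
python3 -m creep '[{"dx":0,"dy":-0.03,"dz":0,"rx":0,"ry":0,"rz":0,"gripper":0.34},{"dx":0.01,"dy":-0.07,"dz":0.002,"rx":0,"ry":0,"rz":0,"gripper":0.34},{"dx":0.04,"dy":-0.1,"dz":0.007,"rx":0,"ry":0,"rz":0,"gripper":0.34},{"dx":0.08,"dy":-0.11,"dz":0.014,"rx":0,"ry":0,"rz":0,"gripper":0.34},{"dx":0.13,"dy":-0.11,"dz":0.022,"rx":0,"ry":0,"rz":0,"gripper":0.34},{"dx":0.18,"dy":-0.11,"dz":0.03,"rx":0,"ry":0,"rz":0,"gripper":0.34},{"dx":0.23,"dy":-0.11,"dz":0.038,"rx":0,"ry":0,"rz":0,"gripper":0.34},{"dx":0.28,"dy":-0.11,"dz":0.046,"rx":0,"ry":0,"rz":0,"gripper":0.34},{"dx":0.33,"dy":-0.11,"dz":0.055,"rx":0,"ry":0,"rz":0,"gripper":0.34},{"dx":0.38,"dy":-0.11,"dz":0.064,"rx":0,"ry":0,"rz":0,"gripper":0.34},{"dx":0.43,"dy":-0.11,"dz":0.072,"rx":0,"ry":0,"rz":0,"gripper":0.34},{"dx":0.48,"dy":-0.1,"dz":0.08,"rx":0,"ry":0,"rz":0,"gripper":0.34},{"dx":0.52,"dy":-0.085,"dz":0.087,"rx":0,"ry":0,"rz":0,"gripper":0.34},{"dx":0.55,"dy":-0.07,"dz":0.092,"rx":0,"ry":0,"rz":0,"gripper":0.34},{"dx":0.57,"dy":-0.062,"dz":0.095,"rx":0,"ry":0,"rz":0,"gripper":0.34},{"dx":0.5754,"dy":-0.06,"dz":0.095,"rx":0,"ry":0,"rz":0,"gripper":0.34},{"dx":0.5754,"dy":-0.06,"dz":0.095,"rx":0,"ry":0,"rz":0,"gripper":0.34},{"dx":0.5754,"dy":-0.06,"dz":0.095,"rx":0,"ry":0,"rz":0,"gripper":0.34}]' 40
python3 - <<'E'
from h import *
st()
P=[];D=[]
for i in range(3):
    p,d=read_camera("scene"); P.append(p)
np.save("s10p.npy",np.mean(P,0)); np.save("s10d.npy",d)
crop(p,370,70,510,220,5,"pics/s10.png")
p,d=read_camera("top"); np.save("t10p.npy",p);crop(p,90,200,240,340,5,"pics/t10.png")
E
```

```text
time: 12.42
tool_pos: [0.4722, 0.286, 0.2208]
tool_rot: [-1.572, -0.0, 1.44]
contact_force: [0.1, -0.7, -2.9]
opening: 0.0312
t 12.43 pos [0.4722 0.286  0.2208] rot [-1.5717e+00 -3.0000e-04  1.4399e+00] F [ 0.1 -0.7 -2.9] T [-0.02  0.01 -0.  ] open 0.0312
```

View pics/s10.png

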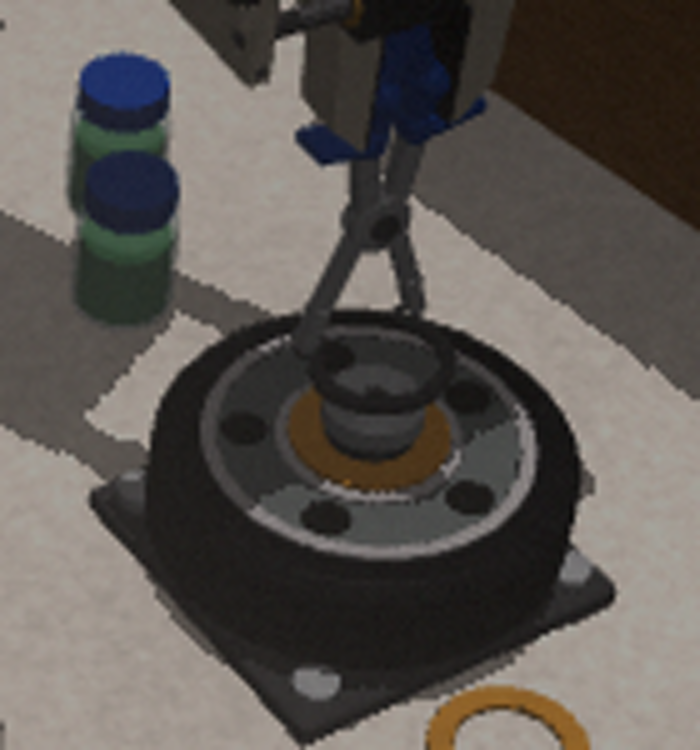

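View pics/t10.png

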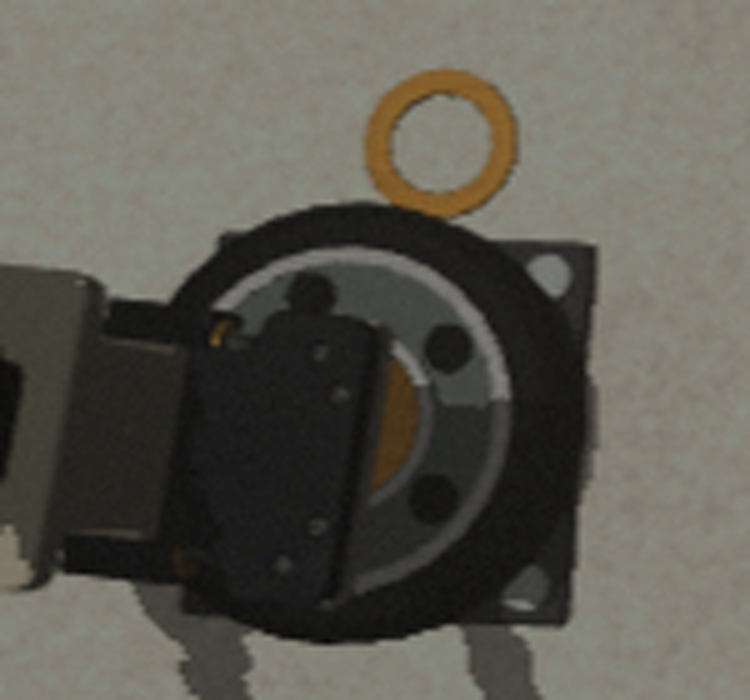

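```bash
cat > ax.py <<'E'
from h import *
from scipy.optimize import least_squares
def edge(p,C,c0,z,r,chan,angs,w=.006,pol=1):
    # radial profile max gradient about world circle
    f=chan(p).astype(np.float32); out=[]
    for a in angs:
        rr=np.arange(r-w,r+w,.0002); P=np.c_[c0[0]+rr*np.cos(a),c0[1]+rr*np.sin(a),np.full(len(rr),z)]
        uv=C.proj(P).astype(np.float32)
        v=cv2.remap(f,uv[None,:,0],uv[None,:,1],cv2.INTER_LINEAR)[0]
        v=cv2.GaussianBlur(v[None],(0,0),4)[0]; g=np.gradient(v)*pol
        i=g[5:-5].argmax()+5; 
        if g[i]>0.15: out.append(P[i,:2])
    return np.array(out)
def fit(P,r=None):
    f=lambda x:np.hypot(P[:,0]-x[0],P[:,1]-x[1])-(x[2] if r is None else r)
    x0=[*P.mean(0)]+([.03] if r is None else [])
    s=least_squares(f,x0,loss="soft_l1",f_scale=.0004); return s.x,np.median(abs(f(s.x)))
sat=lambda p:cv2.cvtColor(p,cv2.COLOR_RGB2HSV)[...,1]
gray=lambda p:cv2.cvtColor(p,cv2.COLOR_RGB2GRAY)
if __name__=="__main__":
    for n,C,c0 in(("top",T,(.4862,.2855)),("scene",S,(.4890,.2844))):
        p=np.load(n+"0_p.npy"); d=C.t[:2]-np.array(c0); th=np.arctan2(d[1],d[0])
        full=np.linspace(0,2*np.pi,180,endpoint=False); near=th+np.linspace(-1.3,1.3,90); far=np.pi+near
        for nm,z,r,ch,an,pol in(("washer",.0675,.031,sat,near if n=="scene" else full,-1),("top",.086,.0165,gray,far,-1),("end",.086,.0165,gray,full,-1),("land",.083,.0195,gray,far,-1)):
            c=c0
            for k in range(3):
                P=edge(p,C,c,z,r,ch,an,pol=pol,w=.004)
                if len(P)<8: break
                x,e=fit(P,r); c=x[:2]
            y,e2=fit(P)
            print(n,nm,len(P),x.round(4),"free",y.round(4),round(e2,5))
E
python3 ax.py
```

```text
top washer 180 [0.4859 0.2855] free [0.4859 0.2855 0.0307] 0.00017
top top 90 [0.4858 0.2849] free [0.4859 0.2854 0.0161] 0.00013
top end 180 [0.486 0.285] free [0.486  0.2853 0.0161] 0.00021
top land 90 [0.4854 0.2825] free [0.486  0.2864 0.0162] 0.00012
scene washer 90 [0.489  0.2846] free [0.4895 0.2841 0.0304] 0.00018
scene top 90 [0.4879 0.2855] free [0.488  0.2854 0.0166] 0.00024
scene end 180 [0.4881 0.2859] free [0.488  0.2859 0.0162] 0.00037
scene land 90 [0.4875 0.2851] free [0.486  0.2871 0.0173] 0.00038
```

Run:
```python
from h import *
p=np.load("s10p.npy").astype(np.uint8); g=cv2.cvtColor(p,cv2.COLOR_RGB2GRAY).astype(np.float32)
t=np.array([.4722,.286,.2208]); psi=1.4399; fw=np.array([np.sin(psi),-np.cos(psi),0]); lx=np.array([np.cos(psi),np.sin(psi),0])
for z in(.105,.109):
    for off in(-.012,-.006,0,.006,.012):
        s=np.arange(.028,.052,.001); P=np.array([t[0],t[1],0])+s[:,None]*fw+off*lx; P[:,2]=z
        uv=S.proj(P).astype(np.float32); v=cv2.remap(g,uv[None,:,0],uv[None,:,1],cv2.INTER_CUBIC)[0]
        print(z,off,v.round(0).astype(int).tolist())
q=p[125:170,420:475].astype(float); q=np.clip((q-10)*2.5,0,255).astype(np.uint8)
cv2.imwrite("pics/s10z.png",cv2.resize(q[:,:,::-1],None,fx=14,fy=13,interpolation=cv2.INTER_CUBIC))
f=lambda P:((S.proj(np.array(P))-[420,125]+.5)*[14,13]).round(0)
print("axle top ctr",f([.4885,.2852,.086]),"ring inner back up",f(t*[1,1,0]+[0,0,.109]+.037*fw),"outer back low",f(t*[1,1,0]+[0,0,.105]+.0423*fw))
```

```text
0.105 -0.012 [43, 38, 33, 29, 28, 29, 29, 29, 29, 29, 28, 27, 27, 24, 23, 29, 41, 55, 63, 64, 61, 61, 61, 61]
0.105 -0.006 [62, 62, 62, 61, 59, 58, 56, 48, 39, 31, 29, 30, 29, 27, 25, 25, 29, 35, 42, 49, 56, 59, 58, 53]
0.105 0 [62, 62, 62, 61, 61, 61, 58, 53, 48, 43, 37, 32, 28, 28, 27, 27, 27, 35, 48, 56, 57, 56, 55, 55]
0.105 0.006 [43, 45, 45, 46, 45, 44, 45, 42, 35, 30, 28, 28, 28, 26, 24, 29, 41, 56, 65, 66, 66, 66, 64, 64]
0.105 0.012 [42, 42, 42, 43, 42, 37, 32, 30, 30, 30, 28, 27, 26, 26, 25, 22, 19, 20, 22, 22, 22, 22, 21, 21]
0.109 -0.012 [63, 63, 61, 55, 46, 39, 37, 33, 30, 30, 31, 30, 29, 30, 29, 29, 28, 26, 22, 24, 34, 47, 57, 62]
0.109 -0.006 [60, 60, 60, 61, 62, 63, 62, 61, 61, 62, 62, 54, 43, 33, 29, 29, 30, 27, 25, 24, 28, 39, 55, 62]
0.109 0 [50, 53, 54, 55, 58, 62, 61, 60, 60, 61, 60, 56, 47, 35, 29, 29, 30, 28, 24, 23, 33, 44, 51, 55]
0.109 0.006 [42, 43, 43, 43, 43, 43, 43, 44, 43, 40, 34, 29, 29, 30, 30, 29, 27, 29, 34, 41, 45, 41, 37, 37]
0.109 0.012 [43, 43, 43, 42, 42, 43, 40, 33, 29, 28, 29, 28, 27, 26, 26, 26, 24, 21, 21, 21, 22, 22, 22, 21]
axle top ctr [354. 313.] ring inner back up [454. 286.] outer back low [472. 330.]
```

View pics/s10z.png

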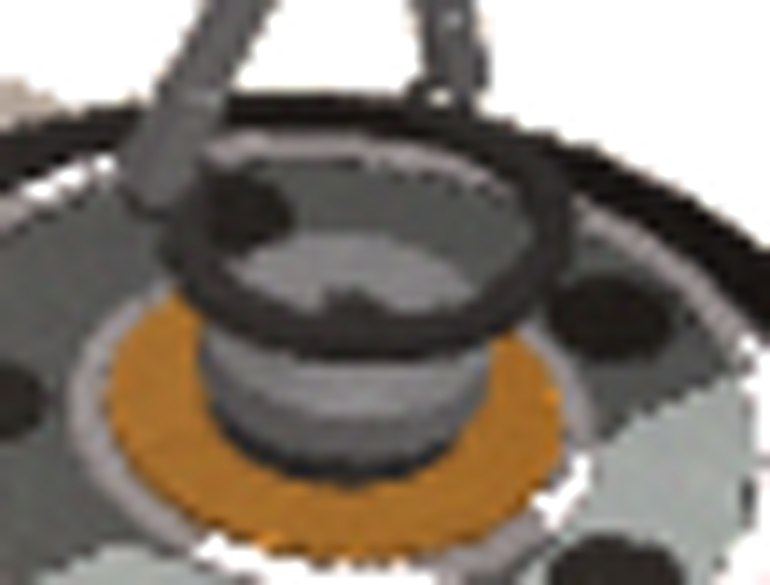

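Run:
```python
from ax import *
p=np.load("s10p.npy").astype(np.uint8)
t=np.array([.4722,.286]); psi=1.4399; fw=np.array([np.sin(psi),-np.cos(psi)])
c0=t+.0161*fw; print("nominal ctr",c0)
d=S.t[:2]-c0; th=np.arctan2(d[1],d[0]); print("cam az",th)
for nm,z,r,an,pol in(("in near up",.109,.0209,th+np.linspace(-1.5,1.5,80),-1),("in far low",.105,.0209,th+np.pi+np.linspace(-1.0,1.0,60),-1),("out near low",.105,.0262,th+np.linspace(-1.2,1.2,80),1)):
    c=c0.copy()
    for k in range(3):
        P=edge(p,S,c,z,r,gray,an,pol=pol,w=.004); x,e=fit(P,r); c=x[:2]
    y,e2=fit(P); print(nm,len(P),x.round(4),round(e,5),"free",y.round(4),round(e2,5),"along fw/lat from t",((x[:2]-t)@fw).round(4),((x[:2]-t)@[np.cos(psi),np.sin(psi)]).round(4))
p2=p;
```

```text
nominal ctr [0.48816227 0.28389858]
cam az -0.8084017741799528
in near up 64 [0.4908 0.2801] 0.00057 free [0.4885 0.2814 0.023 ] 0.00039 along fw/lat from t 0.0192 -0.0034
in far low 60 [0.4633 0.3082] 0.00254 free [0.4976 0.2714 0.033 ] 0.00024 along fw/lat from t -0.0117 0.0208
out near low 80 [0.4912 0.2792] 0.00031 free [0.4911 0.2794 0.0263] 0.00035 along fw/lat from t 0.0197 -0.0042
```

```bash
cat > rg.py <<'E'
from ax import *
def meas(p,t,psi,zl,hint=0):
    t=np.array(t)[:2]; fw=np.array([np.sin(psi),-np.cos(psi)]); lx=np.array([np.cos(psi),np.sin(psi)])
    c0=t+.0161*fw; d=S.t[:2]-c0; th=np.arctan2(d[1],d[0])
    for nm,z,r,an,pol in(("in near up",zl+.004,.0209,th+np.linspace(-1.2,1.2,80),-1),("out near low",zl,.0262,th+np.linspace(-1.2,1.2,80),1)):
        c=c0.copy()
        for k in range(3):
            P=edge(p,S,c,z,r,gray,an,pol=pol,w=.004); x,e=fit(P,r); c=x[:2]
        y,e2=fit(P); print(nm,len(P),x.round(4),round(e,5),"free",y.round(4),round(e2,5),"fw/lat from t",((x[:2]-t)@fw).round(4),((x[:2]-t)@lx).round(4))
E
python3 - <<'E'
from rg import *
p=np.load("s10p.npy").astype(np.uint8)
for zl in(.102,.103,.104): print(zl);meas(p,(.4722,.286),1.4399,zl)
E
```

```text
0.102
in near up 70 [0.4882 0.2822] 0.00055 free [0.4863 0.2836 0.0228] 0.00046 fw/lat from t 0.0163 -0.0017
out near low 80 [0.4889 0.2816] 0.00041 free [0.4888 0.2818 0.0264] 0.00039 fw/lat from t 0.0172 -0.0021
0.103
in near up 70 [0.4889 0.2814] 0.00041 free [0.4872 0.2827 0.0227] 0.00043 fw/lat from t 0.0172 -0.0024
out near low 80 [0.4897 0.2808] 0.00039 free [0.4895 0.281  0.0265] 0.00037 fw/lat from t 0.018 -0.0028
0.104
in near up 70 [0.4897 0.2805] 0.00042 free [0.4881 0.2818 0.0225] 0.00042 fw/lat from t 0.0181 -0.0031
out near low 80 [0.4904 0.2801] 0.00039 free [0.4903 0.2801 0.0263] 0.00039 fw/lat from t 0.0189 -0.0035
```

Run:
```python
from h import *
p=np.load("s10p.npy").astype(np.uint8); d=np.load("s10d.npy"); X=S.pts(d); g=cv2.cvtColor(p,cv2.COLOR_RGB2GRAY)
# from zoom: axle end region px zoom (300..420,250..285)->; ring near arc
def z2px(x,y): return int(round(x/14+420-.5)),int(round(y/13+125-.5))
for nm,pts in(("axle end",[(300,260),(340,260),(380,260),(420,275),(270,270)]),("ring near",[(350,340),(300,330),(400,335),(250,310),(450,320),(500,290)]),("ring left",[(190,240),(190,260)]),("ring far right",[(470,110),(520,140),(560,200),(560,240)]),("washer",[(150,400),(200,470),(350,520),(500,460),(530,400)]),("hub",[(330,200),(350,180)])):
    print(nm)
    for q in pts:
        u,v=z2px(*q); print("  ",u,v,X[v,u].round(4),g[v,u])
```

```text
axle end
   441 144 [0.4719 0.2902 0.0825] 61
   444 144 [0.4782 0.2917 0.0865] 63
   447 144 [0.4798 0.2979 0.0846] 60
   450 146 [0.4878 0.2984 0.0855] 61
   439 145 [0.4751 0.2821 0.0864] 62
ring near
   444 151 [0.5053 0.2666 0.1025] 26
   441 150 [0.4996 0.2644 0.1016] 30
   448 150 [0.5085 0.2731 0.1042] 30
   437 148 [0.4928 0.2603 0.1034] 30
   452 149 [0.5127 0.2784 0.1072] 30
   455 147 [0.5091 0.2891 0.104 ] 29
ring left
   433 143 [0.4796 0.2612 0.1051] 32
   433 144 [0.4795 0.2617 0.1024] 30
ring far right
   453 133 [0.4779 0.3103 0.1046] 32
   457 135 [0.487  0.3122 0.1054] 36
   460 140 [0.4987 0.31   0.1029] 28
   460 143 [0.5044 0.3053 0.1022] 29
washer
   430 155 [0.4728 0.2653 0.0675] 57
   434 161 [0.4891 0.2621 0.0666] 57
   444 164 [0.5056 0.2726 0.0666] 57
   455 160 [0.5088 0.2965 0.067 ] 55
   457 155 [0.4989 0.3102 0.065 ] 56
hub
   443 140 [0.4498 0.3164 0.063 ] 43
   444 138 [0.4457 0.3224 0.0622] 43
```

Run:
```python
from h import *
st(); rel([0.4712,0.288,0.2068],1.441)
```

```text
t 12.62 pos [0.472  0.2863 0.2206] rot [-1.5714e+00 -4.0000e-04  1.4401e+00] F [-0.7  0.8 -2.6] T [ 0.02 -0.08 -0.03] open 0.0313
shift [0.0015 0.0138 0.001 ] turn [ 0.0006 -0.0009  0.0004]
```

```bash
python3 -m creep '[{"dx":0.0015,"dy":0.005,"dz":0.001,"rx":0,"ry":0,"rz":0,"gripper":0.34},{"dx":0.0015,"dy":0.01,"dz":0.001,"rx":0,"ry":0,"rz":0,"gripper":0.34},{"dx":0.0015,"dy":0.0138,"dz":0.001,"rx":0,"ry":0,"rz":0,"gripper":0.34},{"dx":0.0015,"dy":0.0138,"dz":0.001,"rx":0,"ry":0,"rz":0,"gripper":0.34}]' 40
python3 - <<'E'
from h import *
st()
P=[]
for i in range(3):
    p,d=read_camera("scene"); P.append(p)
np.save("s11p.npy",np.mean(P,0)); np.save("s11d.npy",d); st()
q=np.mean(P,0)[125:170,420:475]; q=np.clip((q-10)*2.5,0,255).astype(np.uint8)
cv2.imwrite("pics/s11z.png",cv2.resize(q[:,:,::-1],None,fx=14,fy=13,interpolation=cv2.INTER_CUBIC))
f=lambda P:((S.proj(np.array(P))-[420,125]+.5)*[14,13]).round(0)
for z in(.0675,.086,.091): print(z,f([.4885,.2852,z]))
a=f([.4885,.2852,.09]); print("px per mm x,y",f([.4985,.2852,.09])-a,f([.4885,.2952,.09])-a)
E
```

```text
time: 13.12
tool_pos: [0.4707, 0.2884, 0.2059]
tool_rot: [-1.57, 0.0, 1.441]
contact_force: [0.4, -0.1, -2.1]
opening: 0.0314
t 13.12 pos [0.4707 0.2884 0.2059] rot [-1.570e+00  5.000e-04  1.441e+00] F [ 0.4 -0.1 -2.1] T [ 0.01  0.03 -0.05] open 0.0314
t 13.28 pos [0.471  0.2886 0.2065] rot [-1.571e+00 -2.000e-04  1.441e+00] F [ 1.2 -0.1 -2.5] T [ 0.01  0.03 -0.01] open 0.0311
0.0675 [335. 407.]
0.086 [354. 313.]
0.091 [359. 288.]
px per mm x,y [49. 40.] [ 59. -26.]
```

View pics/s11z.png

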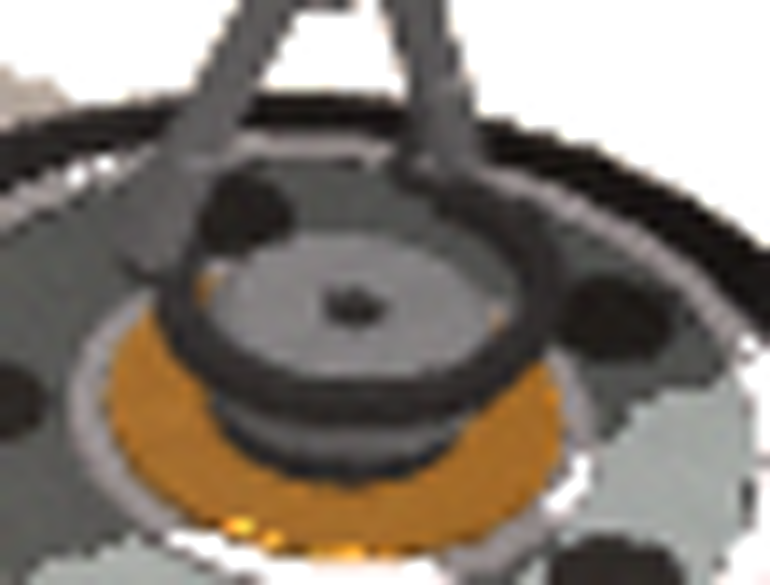

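Run:
```python
from rg import *
p=np.load("s11p.npy").astype(np.uint8)
for zl in(.0875,.0885): print(zl);meas(p,(.4710,.2885),1.441,zl)
# axle end refit in this image (far side)
c=np.array((.4885,.2852)); d=S.t[:2]-c; th=np.arctan2(d[1],d[0])
for k in range(3):
    P=edge(p,S,c,.086,.0165,gray,th+np.pi+np.linspace(-1.1,1.1,90),pol=-1,w=.003); x,e=fit(P,.0165); c=x[:2]
print("axle end",x.round(4),e.round(5))
# per-azimuth ring edges from axle center
c=np.array((.4885,.2852)); fwa=1.441-np.pi/2
for z,pol,nm,r0 in((.092,-1,"inner up",.0209),(.088,1,"outer low",.0262)):
    o=[]
    for a in np.deg2rad([-110,-90,-70,-50,-30,-10,10,30,50]):
        P=edge(p,S,c,z,r0,gray,[a],pol=pol,w=.005); o.append((round(np.degrees(a-fwa)),(np.linalg.norm(P[0]-c)*1000).round(1) if len(P) else None))
    print(nm,o)
```

```text
0.0875
in near up 80 [0.4869 0.2848] 0.00023 free [0.4869 0.2848 0.0209] 0.00023 fw/lat from t 0.0163 -0.0016
out near low 80 [0.4878 0.284 ] 0.00024 free [0.4875 0.2842 0.0265] 0.00024 fw/lat from t 0.0172 -0.0023
0.0885
in near up 80 [0.4877 0.284 ] 0.00021 free [0.4878 0.284  0.0208] 0.00022 fw/lat from t 0.0171 -0.0023
out near low 80 [0.4885 0.2832] 0.00021 free [0.4883 0.2834 0.0264] 0.00028 fw/lat from t 0.0181 -0.003
axle end [0.4878 0.2856] 0.00022
inner up [(-103, np.float64(21.7)), (-83, np.float64(21.7)), (-63, np.float64(21.5)), (-43, np.float64(20.5)), (-23, np.float64(19.7)), (-3, np.float64(18.7)), (17, np.float64(19.9)), (37, np.float64(20.1)), (57, np.float64(20.9))]
outer low [(-103, np.float64(27.6)), (-83, np.float64(27.8)), (-63, np.float64(27.4)), (-43, np.float64(27.2)), (-23, np.float64(26.2)), (-3, np.float64(25.8)), (17, np.float64(25.6)), (37, np.float64(26.4)), (57, None)]
```

Run:
```python
from h import *
p=np.load("s11p.npy"); q=p[128:152,422:460]; q=np.clip((q-10)*2.5,0,255).astype(np.uint8)
cv2.imwrite("pics/s11e.png",cv2.resize(q[:,:,::-1],None,fx=20,fy=20,interpolation=cv2.INTER_NEAREST))
s=status.observe(); R=Ro.from_euler("xyz",s["tool_rot"]).as_matrix(); t=s["tool_pos"]
f=lambda P:((S.proj(np.array(P))-[422,128]+.5)*20).round(0)
for x in(-.0225,.0225): print("pin end",f(t+R@[x,.1184,0]),"shoulder",f(t+R@[x,.1134,0]))
a=f([.4710,.2885,.09]); print(f([.4810,.2885,.09])-a,f([.4710,.2985,.09])-a,f([.4710,.2885,.1])-a)
X=S.pts(np.load("s11d.npy"))
from rg import *
c=np.array([.4879,.2842]); 
for z,r in((.092,.0235),):
    zz=[]
    for a in np.deg2rad(np.arange(-110,60,10)):
        u,v=np.round(S.proj(np.array([c[0]+r*np.cos(a),c[1]+r*np.sin(a),z]))).astype(int); zz.append((X[v,u,2]*1000).round(1))
    print("ring depth z (upper face?)",zz,np.mean(zz))
zz=[X[v,u,2]*1000 for u,v in((440,146),(445,146),(448,146),(450,148),(441,149))]; print("axle end",np.round(zz,1),np.mean(zz))
```

```text
pin end [174. 356.] shoulder [180. 317.]
pin end [583. 216.] shoulder [590. 177.]
[67. 61.] [ 82. -39.] [ 14. -80.]
ring depth z (upper face?) [np.float64(90.4), np.float64(89.6), np.float64(88.3), np.float64(88.8), np.float64(88.2), np.float64(88.8), np.float64(89.4), np.float64(90.0), np.float64(89.4), np.float64(90.0), np.float64(88.9), np.float64(88.7), np.float64(89.9), np.float64(91.0), np.float64(91.5), np.float64(88.5), np.float64(88.9)] 89.42941176470588
axle end [85.9 84.1 83.6 85.6 83.3] 84.50173627744716
```

View pics/s11e.png

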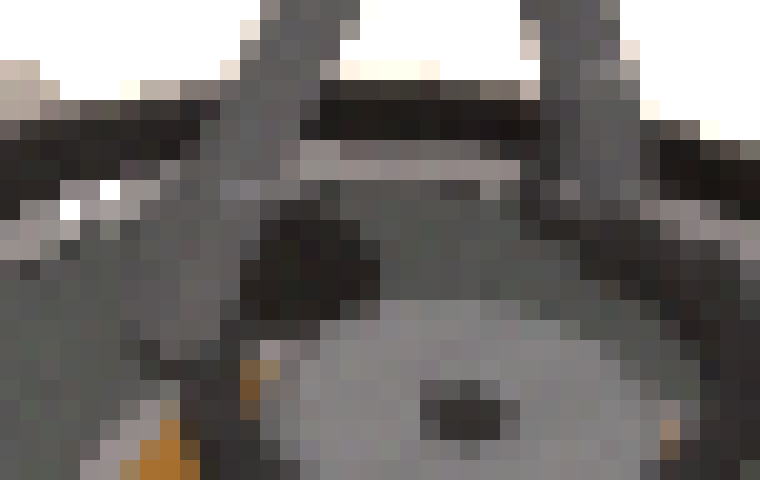

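```bash
python3 -m creep '[{"dx":0.0013,"dy":0.0,"dz":-0.0004,"rx":0,"ry":0,"rz":0,"gripper":0.34},{"dx":0.0013,"dy":0.002,"dz":-0.0004,"rx":0,"ry":0,"rz":0,"gripper":0.34},{"dx":0.0013,"dy":0.004,"dz":-0.0004,"rx":0,"ry":0,"rz":0,"gripper":0.34},{"dx":0.0013,"dy":0.004,"dz":-0.0004,"rx":0,"ry":0,"rz":0,"gripper":0.34}]' 40
python3 - <<'E'
from h import *
st()
P=[]
for i in range(3):
    p,d=read_camera("scene"); P.append(p)
np.save("s12p.npy",np.mean(P,0)); st()
q=np.mean(P,0)[125:170,420:475]; q=np.clip((q-10)*2.5,0,255).astype(np.uint8)
cv2.imwrite("pics/s12z.png",cv2.resize(q[:,:,::-1],None,fx=14,fy=13,interpolation=cv2.INTER_CUBIC))
E
```

```text
time: 13.78
tool_pos: [0.4715, 0.2897, 0.2022]
tool_rot: [-1.571, 0.0, 1.441]
contact_force: [-0.3, 0.2, -2.5]
opening: 0.0314
t 13.78 pos [0.4715 0.2897 0.2022] rot [-1.5707e+00  2.0000e-04  1.4409e+00] F [-0.3  0.2 -2.5] T [-0.07 -0.12 -0.06] open 0.0314
t 13.93 pos [0.4716 0.2897 0.2024] rot [-1.5709 -0.      1.441 ] F [ 0.4 -1.2 -2.4] T [-0.1  -0.04  0.01] open 0.0312
```

View pics/s12z.png

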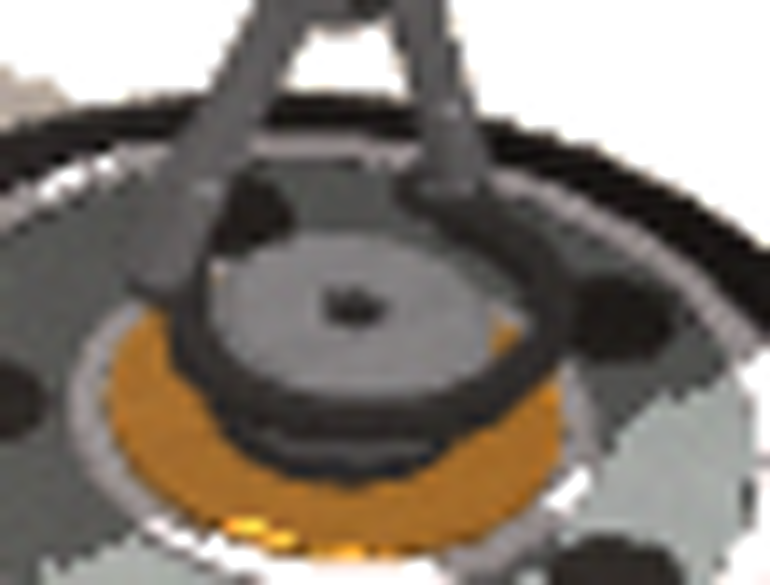

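Run:
```python
from rg import *
p=np.load("s12p.npy").astype(np.uint8)
for zl in(.083,.084): print(zl);meas(p,(.4715,.2897),1.441,zl)
g=gray(p).astype(float)
for r in range(140,158): print(r,g[r,428:466].astype(int).tolist())
```

```text
0.083
in near up 80 [0.487  0.2868] 0.00041 free [0.4868 0.2869 0.0211] 0.00037 fw/lat from t 0.0157 -0.0009
out near low 80 [0.4878 0.286 ] 0.00079 free [0.4864 0.2872 0.0276] 0.00065 fw/lat from t 0.0167 -0.0015
0.084
in near up 80 [0.4877 0.286 ] 0.00041 free [0.4876 0.2861 0.021 ] 0.00038 fw/lat from t 0.0166 -0.0016
out near low 80 [0.4886 0.2853] 0.00079 free [0.4871 0.2865 0.0277] 0.00067 fw/lat from t 0.0175 -0.0022
140 [44, 43, 44, 45, 46, 49, 49, 49, 26, 24, 23, 23, 33, 42, 43, 42, 42, 42, 42, 43, 30, 26, 30, 32, 32, 32, 31, 33, 41, 36, 51, 65, 65, 63, 29, 19, 20, 19]
141 [42, 41, 43, 44, 45, 49, 48, 40, 23, 22, 23, 23, 23, 42, 42, 42, 42, 42, 42, 42, 41, 31, 28, 25, 27, 28, 28, 29, 35, 39, 36, 47, 65, 66, 64, 49, 26, 19]
142 [44, 43, 45, 45, 47, 48, 47, 28, 23, 22, 23, 22, 25, 41, 44, 41, 42, 42, 42, 43, 43, 42, 42, 28, 25, 25, 28, 27, 28, 31, 37, 43, 37, 47, 64, 64, 63, 49]
143 [40, 44, 45, 45, 48, 48, 40, 23, 23, 23, 21, 35, 42, 59, 60, 59, 60, 60, 55, 54, 47, 43, 41, 35, 27, 23, 24, 25, 29, 28, 28, 39, 42, 42, 36, 51, 65, 64]
144 [43, 44, 45, 47, 48, 48, 36, 31, 31, 34,
[... 1453 characters left out ...]
 62, 63, 62, 60, 59, 59, 44, 30, 28, 30, 27, 37, 66, 44, 40, 41, 41, 41]
154 [58, 57, 57, 57, 56, 40, 27, 28, 29, 31, 31, 35, 50, 59, 62, 62, 62, 63, 63, 63, 62, 60, 59, 59, 44, 32, 30, 29, 28, 28, 37, 59, 65, 54, 43, 42, 42, 41]
155 [59, 56, 57, 58, 58, 57, 39, 27, 27, 30, 28, 32, 31, 32, 39, 44, 46, 46, 47, 46, 46, 45, 38, 32, 29, 29, 28, 28, 27, 38, 55, 65, 67, 66, 42, 43, 42, 43]
156 [59, 59, 59, 59, 58, 58, 47, 26, 25, 26, 27, 28, 29, 29, 31, 31, 30, 30, 30, 30, 30, 31, 31, 29, 28, 27, 27, 26, 37, 55, 55, 56, 67, 66, 53, 42, 44, 42]
157 [59, 58, 57, 58, 58, 59, 56, 39, 27, 29, 23, 26, 26, 28, 25, 28, 28, 29, 28, 27, 28, 28, 28, 27, 27, 24, 26, 37, 54, 55, 57, 57, 63, 67, 54, 43, 43, 73]
```

```bash
python3 -m creep '[{"dx":-0.001,"dy":0.0,"dz":0.0002,"rx":0,"ry":0,"rz":0,"gripper":0.34},{"dx":-0.0022,"dy":0,"dz":0.0004,"rx":0,"ry":0,"rz":0,"gripper":0.34},{"dx":-0.0022,"dy":0.001,"dz":0.0004,"rx":0,"ry":0,"rz":0,"gripper":0.34},{"dx":-0.0022,"dy":0.001,"dz":0.0004,"rx":0,"ry":0,"rz":0,"gripper":0.34}]' 40
python3 - <<'E'
from h import *
st()
P=[]
for i in range(3):
    p,d=read_camera("scene"); P.append(p)
np.save("s13p.npy",np.mean(P,0)); st()
p=np.mean(P,0).astype(np.uint8)
q=p[125:170,420:475].astype(float); q=np.clip((q-10)*2.5,0,255).astype(np.uint8)
cv2.imwrite("pics/s13z.png",cv2.resize(q[:,:,::-1],None,fx=14,fy=13,interpolation=cv2.INTER_CUBIC))
g=cv2.cvtColor(p,cv2.COLOR_RGB2GRAY)
for r in range(146,159): print(r,g[r,428:466].tolist())
E
```

```text
time: 14.42
tool_pos: [0.4708, 0.2876, 0.2013]
tool_rot: [-1.571, 0.0, 1.441]
contact_force: [1.2, -0.5, -2.6]
opening: 0.0313
t 14.43 pos [0.4708 0.2876 0.2013] rot [-1.5706  0.      1.441 ] F [ 1.2 -0.5 -2.6] T [-0.    0.03 -0.  ] open 0.0313
t 14.57 pos [0.4708 0.2876 0.2014] rot [-1.5707e+00 -1.0000e-04  1.4410e+00] F [ 0.4  0.5 -2.6] T [ 0.01 -0.03 -0.  ] open 0.0314
146 [46, 46, 47, 47, 36, 31, 60, 61, 54, 62, 62, 63, 61, 62, 62, 61, 60, 61, 62, 62, 62, 60, 61, 59, 59, 46, 37, 24, 27, 28, 29, 34, 42, 30, 26, 27, 27, 36]
147 [29, 50, 49, 39, 31, 35, 57, 52, 54, 62, 62, 60, 61, 60, 62, 45, 45, 39, 52, 60, 62, 61, 61, 59, 59, 57, 48, 31, 24, 29, 29, 27, 24, 20, 21, 22, 21, 21]
148 [37, 36, 31, 30, 31, 35, 55, 52, 56, 61, 62, 61, 61, 62, 63, 36, 29, 29, 33, 45, 58, 61, 61, 60, 60, 61, 56, 59, 36, 29, 29, 28, 23, 21, 22, 21, 21, 22]
149 [66, 65, 43, 31, 31, 37, 51, 53, 56, 61, 62, 63, 63, 62, 63, 42, 30, 30, 29, 51, 60, 60, 62, 60, 62, 62, 57, 60, 42, 29, 30, 29, 21, 21, 20, 21, 20, 20]
150 [69, 62, 41, 30, 29, 32, 49, 54, 54, 59, 63, 62, 62, 61, 61, 60, 58, 50, 58, 60, 61, 63, 62, 
[... 615 characters left out ...]
 62, 62, 59, 60, 44, 32, 29, 30, 26, 25, 45, 60, 65, 53, 43, 42, 43, 43]
155 [58, 57, 57, 57, 39, 28, 26, 29, 31, 33, 34, 38, 53, 53, 63, 62, 64, 66, 65, 63, 61, 52, 44, 31, 31, 29, 29, 26, 31, 43, 55, 65, 66, 65, 44, 42, 43, 43]
156 [59, 59, 59, 58, 57, 40, 26, 27, 28, 29, 30, 29, 32, 32, 34, 33, 33, 33, 33, 32, 34, 31, 29, 29, 28, 27, 28, 26, 45, 55, 55, 56, 67, 67, 53, 44, 43, 73]
157 [58, 57, 59, 58, 57, 56, 48, 32, 26, 27, 26, 30, 30, 31, 30, 30, 30, 30, 29, 28, 30, 29, 29, 28, 26, 25, 31, 54, 55, 56, 56, 56, 65, 67, 55, 43, 41, 75]
158 [51, 58, 56, 56, 56, 55, 55, 46, 24, 27, 26, 26, 27, 26, 27, 28, 27, 26, 27, 26, 27, 26, 26, 26, 26, 36, 53, 56, 58, 56, 55, 56, 53, 66, 71, 73, 74, 75]
```

View pics/s13z.png

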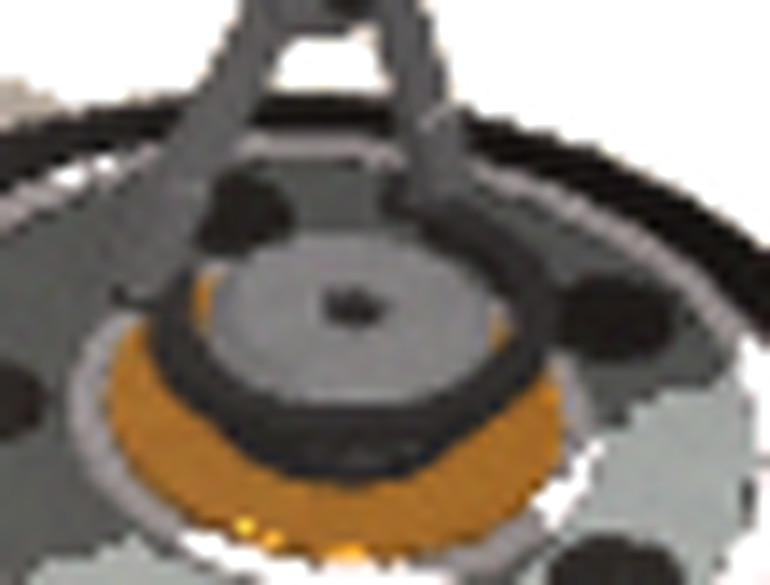

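```bash
python3 - <<'E'
from h import *
for z in(.0865,.087,.0875):
    th=np.deg2rad(np.arange(-75,-20,3)); P=np.c_[.4882+.0209*np.cos(th),.2856+.0209*np.sin(th),np.full(len(th),z)]; u=S.proj(P); print(z,"lowest row",u[u[:,1].argmax()].round(2))
E
python3 -m creep '[{"dx":0,"dy":0.001,"dz":0,"rx":0,"ry":0,"rz":0,"gripper":0.34},{"dx":0,"dy":0.002,"dz":0,"rx":0,"ry":0,"rz":0,"gripper":0.34},{"dx":0,"dy":0.002,"dz":0,"rx":0,"ry":0,"rz":0,"gripper":0.34}]' 40
```

```text
0.0865 lowest row [446.16 155.97]
0.087 lowest row [446.2  155.77]
0.0875 lowest row [446.24 155.57]
time: 14.95
tool_pos: [0.4708, 0.2876, 0.1993]
tool_rot: [-1.571, 0.0, 1.441]
contact_force: [0.2, 0.1, -2.7]
opening: 0.0311
```

```bash
python3 -m creep '[{"dx":0,"dy":0.001,"dz":0,"rx":0,"ry":0,"rz":0,"gripper":0.34},{"dx":0,"dy":0.002,"dz":0,"rx":0,"ry":0,"rz":0,"gripper":0.34},{"dx":0,"dy":0.003,"dz":0,"rx":0,"ry":0,"rz":0,"gripper":0.34},{"dx":0,"dy":0.003,"dz":0,"rx":0,"ry":0,"rz":0,"gripper":0.34}]' 40
```

```text
time: 15.45
tool_pos: [0.4708, 0.2876, 0.1963]
tool_rot: [-1.571, 0.0, 1.441]
contact_force: [0.2, -0.2, -2.4]
opening: 0.0314
```

No contact yet: it is clearing the land. Continuing in small steps.

```bash
python3 -m creep '[{"dx":0,"dy":0.001,"dz":0,"rx":0,"ry":0,"rz":0,"gripper":0.34},{"dx":0,"dy":0.002,"dz":0,"rx":0,"ry":0,"rz":0,"gripper":0.34},{"dx":0,"dy":0.003,"dz":0,"rx":0,"ry":0,"rz":0,"gripper":0.34},{"dx":0,"dy":0.003,"dz":0,"rx":0,"ry":0,"rz":0,"gripper":0.34}]' 40
python3 - <<'E'
from h import *
st()
p,d=read_camera("scene"); np.save("s14p.npy",p)
q=p[125:170,420:475].astype(float); q=np.clip((q-10)*2.5,0,255).astype(np.uint8)
cv2.imwrite("pics/s14z.png",cv2.resize(q[:,:,::-1],None,fx=14,fy=13,interpolation=cv2.INTER_CUBIC))
E
```

```text
time: 15.95
tool_pos: [0.4708, 0.2876, 0.1933]
tool_rot: [-1.571, 0.0, 1.441]
contact_force: [-0.7, -0.3, -3.0]
opening: 0.0315
t 15.95 pos [0.4708 0.2876 0.1933] rot [-1.5707  0.      1.441 ] F [-0.7 -0.3 -3. ] T [0.02 0.04 0.04] open 0.0315
```

View pics/s14z.png

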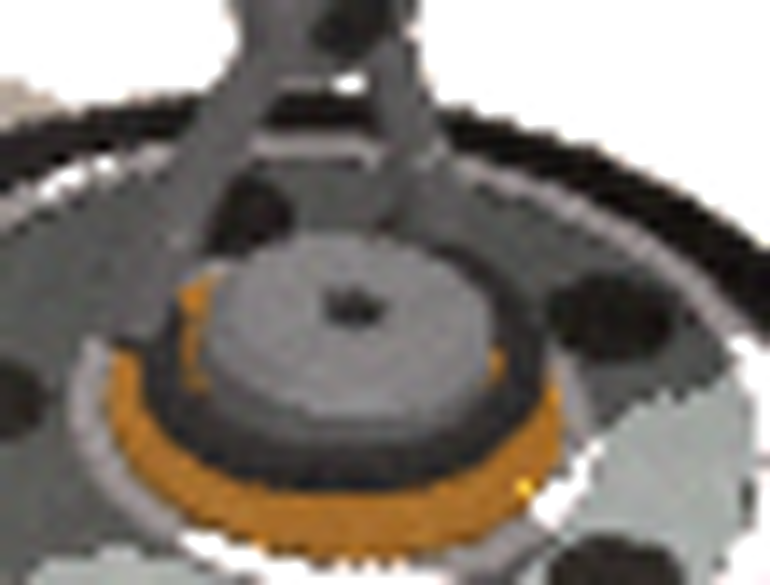

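```bash
python3 -m creep '[{"dx":0,"dy":0.001,"dz":0,"rx":0,"ry":0,"rz":0,"gripper":0.34},{"dx":0,"dy":0.002,"dz":0,"rx":0,"ry":0,"rz":0,"gripper":0.34},{"dx":0,"dy":0.003,"dz":0,"rx":0,"ry":0,"rz":0,"gripper":0.34},{"dx":0,"dy":0.004,"dz":0,"rx":0,"ry":0,"rz":0,"gripper":0.34},{"dx":0,"dy":0.005,"dz":0,"rx":0,"ry":0,"rz":0,"gripper":0.34},{"dx":0,"dy":0.005,"dz":0,"rx":0,"ry":0,"rz":0,"gripper":0.34}]' 40
python3 -m creep '[{"dx":0,"dy":0.0007,"dz":0,"rx":0,"ry":0,"rz":0,"gripper":0.34},{"dx":0,"dy":0.0014,"dz":0,"rx":0,"ry":0,"rz":0,"gripper":0.34},{"dx":0,"dy":0.002,"dz":0,"rx":0,"ry":0,"rz":0,"gripper":0.34},{"dx":0,"dy":0.002,"dz":0,"rx":0,"ry":0,"rz":0,"gripper":0.34}]' 40
```

```text
time: 16.75
tool_pos: [0.4708, 0.2876, 0.1883]
tool_rot: [-1.571, 0.0, 1.441]
contact_force: [0.2, -0.3, -2.7]
opening: 0.0313
time: 17.25
tool_pos: [0.471, 0.2877, 0.1868]
tool_rot: [-1.572, -0.0, 1.441]
contact_force: [0.3, -0.2, 0.7]
opening: 0.0313
```

```bash
python3 -m creep '[{"dx":0,"dy":0.0006,"dz":0,"rx":0,"ry":0,"rz":0,"gripper":0.34},{"dx":0,"dy":0.0006,"dz":0,"rx":0,"ry":0,"rz":0,"gripper":0.34}]' 40
python3 - <<'E'
from h import *
st()
p,d=read_camera("scene"); np.save("s15p.npy",p)
q=p[125:170,420:475].astype(float); q=np.clip((q-10)*2.5,0,255).astype(np.uint8)
cv2.imwrite("pics/s15z.png",cv2.resize(q[:,:,::-1],None,fx=14,fy=13,interpolation=cv2.INTER_CUBIC))
X=S.pts(d); c=np.array([.488,.2855]); 
zz=[]
for a in np.deg2rad(np.arange(-110,60,10)):
    u,v=np.round(S.proj(np.array([c[0]+.0235*np.cos(a),c[1]+.0235*np.sin(a),.072]))).astype(int); zz.append((X[v,u,2]*1000).round(1))
print(zz)
E
```

```text
time: 17.5
tool_pos: [0.4711, 0.2878, 0.1864]
tool_rot: [-1.572, -0.001, 1.441]
contact_force: [-0.3, 0.6, 4.7]
opening: 0.0316
t 17.5 pos [0.4711 0.2878 0.1864] rot [-1.5719e+00 -8.0000e-04  1.4410e+00] F [-0.3  0.6  4.7] T [-0.04  0.08 -0.03] open 0.0316
[np.float64(73.0), np.float64(74.0), np.float64(72.8), np.float64(70.1), np.float64(73.9), np.float64(72.7), np.float64(71.8), np.float64(72.4), np.float64(68.6), np.float64(73.1), np.float64(72.5), np.float64(70.4), np.float64(74.7), np.float64(69.5), np.float64(70.5), np.float64(73.6), np.float64(73.3)]
```

View pics/s15z.png

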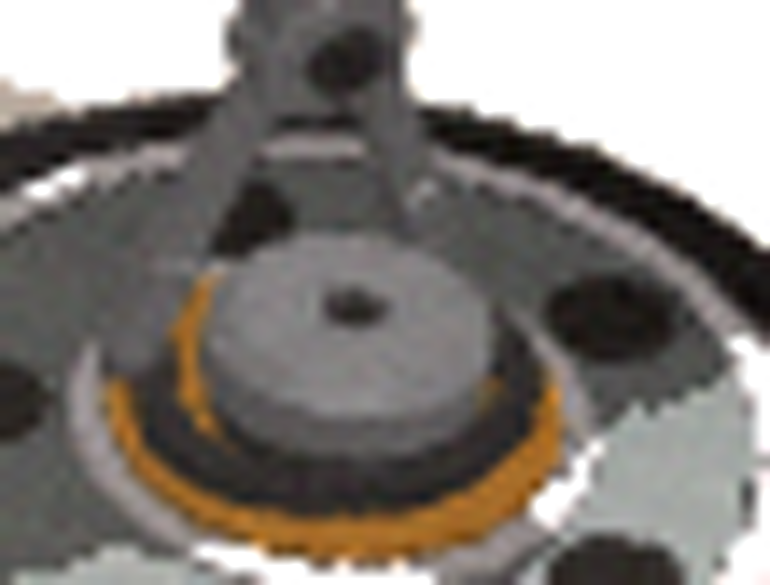

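```bash
python3 -m creep '[{"dx":0,"dy":-0.0004,"dz":0.0005,"rx":0,"ry":0,"rz":0,"gripper":0.37},{"dx":0,"dy":-0.0006,"dz":0.001,"rx":0,"ry":0,"rz":0,"gripper":0.40},{"dx":0,"dy":-0.0007,"dz":0.0015,"rx":0,"ry":0,"rz":0,"gripper":0.44},{"dx":0,"dy":-0.0007,"dz":0.002,"rx":0,"ry":0,"rz":0,"gripper":0.48},{"dx":0,"dy":-0.0007,"dz":0.002,"rx":0,"ry":0,"rz":0,"gripper":0.48}]' 40
python3 - <<'E'
from h import *
st()
p,d=read_camera("scene"); np.save("s16p.npy",p)
q=p[125:170,420:475].astype(float); q=np.clip((q-10)*2.5,0,255).astype(np.uint8)
cv2.imwrite("pics/s16z.png",cv2.resize(q[:,:,::-1],None,fx=14,fy=13,interpolation=cv2.INTER_CUBIC))
E
```

```text
time: 18.18
tool_pos: [0.4687, 0.288, 0.1864]
tool_rot: [-1.57, -0.0, 1.441]
contact_force: [-0.1, 0.8, 2.6]
opening: 0.0441
t 18.18 pos [0.4687 0.288  0.1864] rot [-1.5705e+00 -1.0000e-04  1.4410e+00] F [-0.1  0.8  2.6] T [-0.06  0.05 -0.03] open 0.0441
```

View pics/s16z.png

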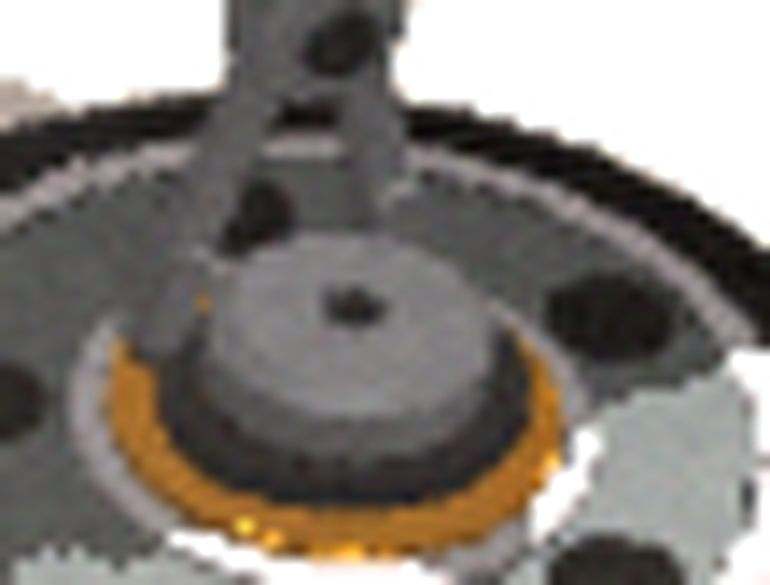

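```bash
python3 -m creep '[{"dx":0,"dy":0,"dz":0.0007,"rx":0,"ry":0,"rz":0,"gripper":0.53},{"dx":0,"dy":0.0003,"dz":0.0013,"rx":0,"ry":0,"rz":0,"gripper":0.57},{"dx":0,"dy":0.0006,"dz":0.0019,"rx":0,"ry":0,"rz":0,"gripper":0.61},{"dx":0,"dy":0.0008,"dz":0.0024,"rx":0,"ry":0,"rz":0,"gripper":0.64},{"dx":0,"dy":0.0008,"dz":0.0024,"rx":0,"ry":0,"rz":0,"gripper":0.66},{"dx":0,"dy":0.0008,"dz":0.0024,"rx":0,"ry":0,"rz":0,"gripper":0.66}]' 40
python3 - <<'E'
from h import *
st()
p,d=read_camera("scene"); np.save("s17p.npy",p)
q=p[125:170,420:475].astype(float); q=np.clip((q-10)*2.5,0,255).astype(np.uint8)
cv2.imwrite("pics/s17z.png",cv2.resize(q[:,:,::-1],None,fx=14,fy=13,interpolation=cv2.INTER_CUBIC))
E
```

```text
time: 18.98
tool_pos: [0.4662, 0.2882, 0.1853]
tool_rot: [-1.57, 0.0, 1.441]
contact_force: [-0.0, 0.7, -2.4]
opening: 0.0603
t 18.98 pos [0.4662 0.2882 0.1853] rot [-1.5701e+00  3.0000e-04  1.4411e+00] F [-0.   0.7 -2.4] T [ 0.31  0.06 -0.01] open 0.0603
```

View pics/s17z.png

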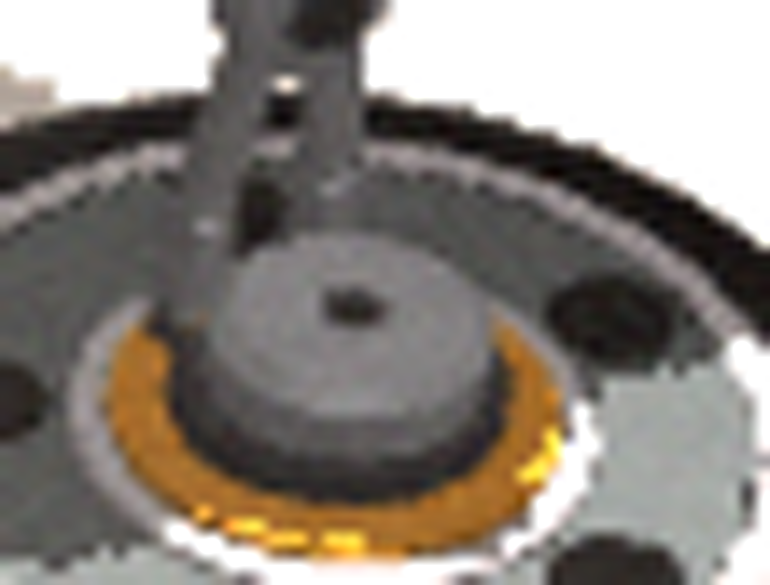

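```bash
python3 -m creep '[{"dx":0,"dy":-0.001,"dz":0,"rx":0,"ry":0,"rz":0,"gripper":0.66},{"dx":0,"dy":-0.002,"dz":0,"rx":0,"ry":0,"rz":0,"gripper":0.66},{"dx":0,"dy":-0.003,"dz":0,"rx":0,"ry":0,"rz":0,"gripper":0.66}]' 40;python3 -m creep '[{"dx":0,"dy":-0.002,"dz":0,"rx":0,"ry":0,"rz":0,"gripper":0.66},{"dx":0,"dy":-0.004,"dz":0,"rx":0,"ry":0,"rz":0,"gripper":0.66},{"dx":0,"dy":-0.008,"dz":0,"rx":0,"ry":0,"rz":0,"gripper":0.66},{"dx":0,"dy":-0.015,"dz":0,"rx":0,"ry":0,"rz":0,"gripper":0.66},{"dx":0,"dy":-0.03,"dz":0,"rx":0,"ry":0,"rz":0,"gripper":0.66},{"dx":0,"dy":-0.03,"dz":0,"rx":0,"ry":0,"rz":0,"gripper":0.66}]' 40
python3 - <<'E'
from h import *
st()
p,d=read_camera("scene"); np.save("s18p.npy",p)
q=p[125:170,420:475].astype(float); q=np.clip((q-10)*2.5,0,255).astype(np.uint8)
cv2.imwrite("pics/s18z.png",cv2.resize(q[:,:,::-1],None,fx=14,fy=13,interpolation=cv2.INTER_CUBIC))
E
```

```text
time: 19.4
tool_pos: [0.4665, 0.2881, 0.1888]
tool_rot: [-1.571, 0.0, 1.441]
contact_force: [-0.4, 1.5, -1.4]
opening: 0.0611
time: 20.15
tool_pos: [0.4673, 0.2886, 0.2206]
tool_rot: [-1.574, -0.002, 1.441]
contact_force: [-0.0, -0.2, -2.2]
opening: 0.0606
t 20.15 pos [0.4673 0.2886 0.2206] rot [-1.574 -0.002  1.441] F [-0.  -0.2 -2.2] T [-0.    0.02 -0.04] open 0.0606
```

View pics/s18z.png

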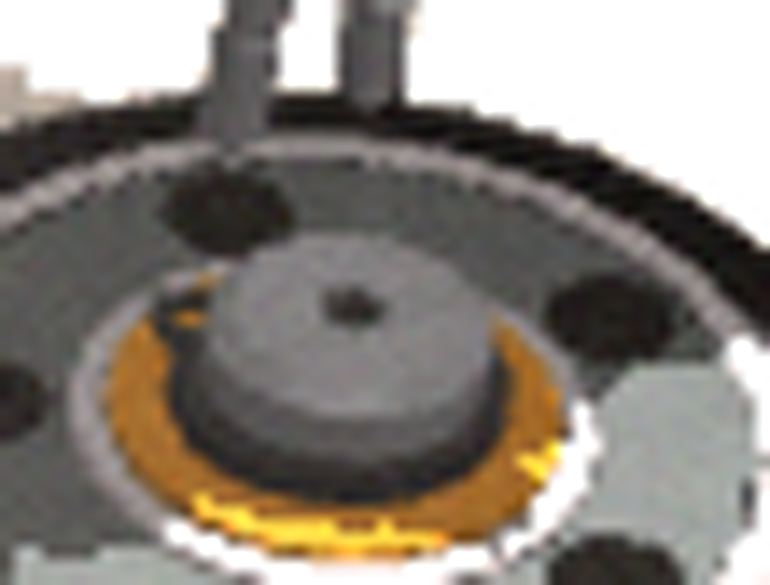

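Run:
```python
from h import *
rel([0.5290,-0.0256,0.258],1.464)
```

```text
shift [-0.3033 -0.0384 -0.1023] turn [ 0.0019 -0.023   0.0011]
```

```bash
python3 -m creep '[{"dx":0,"dy":-0.02,"dz":0,"rx":0,"ry":0,"rz":0,"gripper":0.66},{"dx":-0.01,"dy":-0.04,"dz":-0.003,"rx":0,"ry":0,"rz":0,"gripper":0.66},{"dx":-0.04,"dy":-0.04,"dz":-0.013,"rx":0,"ry":-0.005,"rz":0,"gripper":0.66},{"dx":-0.09,"dy":-0.04,"dz":-0.03,"rx":0,"ry":-0.01,"rz":0,"gripper":0.66},{"dx":-0.14,"dy":-0.04,"dz":-0.047,"rx":0,"ry":-0.015,"rz":0,"gripper":0.66},{"dx":-0.19,"dy":-0.04,"dz":-0.064,"rx":0,"ry":-0.02,"rz":0,"gripper":0.66},{"dx":-0.24,"dy":-0.04,"dz":-0.081,"rx":0,"ry":-0.023,"rz":0,"gripper":0.66},{"dx":-0.28,"dy":-0.04,"dz":-0.095,"rx":0,"ry":-0.023,"rz":0,"gripper":0.66},{"dx":-0.3033,"dy":-0.04,"dz":-0.1023,"rx":0,"ry":-0.023,"rz":0,"gripper":0.66},{"dx":-0.3033,"dy":-0.04,"dz":-0.1023,"rx":0,"ry":-0.023,"rz":0,"gripper":0.66},{"dx":-0.3033,"dy":-0.04,"dz":-0.1023,"rx":0,"ry":-0.023,"rz":0,"gripper":0.66}]' 40
python3 - <<'E'
from h import *
st(); rel([0.5290,-0.0256,0.258],1.464)
p,d=read_camera("scene"); np.save("s19p.npy",p);crop(p,220,60,400,280,2.7,"pics/s19.png")
p,d=read_camera("top"); np.save("t19p.npy",p);crop(p,105,230,215,335,6,"pics/t19.png")
E
```

```text
time: 21.58
tool_pos: [0.5284, -0.0252, 0.2585]
tool_rot: [-1.57, -0.001, 1.464]
contact_force: [0.4, 0.8, -2.8]
opening: 0.0609
t 21.57 pos [ 0.5284 -0.0252  0.2585] rot [-1.5701e+00 -6.0000e-04  1.4640e+00] F [ 0.4  0.8 -2.8] T [-0.01 -0.03  0.  ] open 0.0609
shift [-0.0003  0.0005 -0.0007] turn [-0.0007  0.      0.0006]
```

View pics/s19.png

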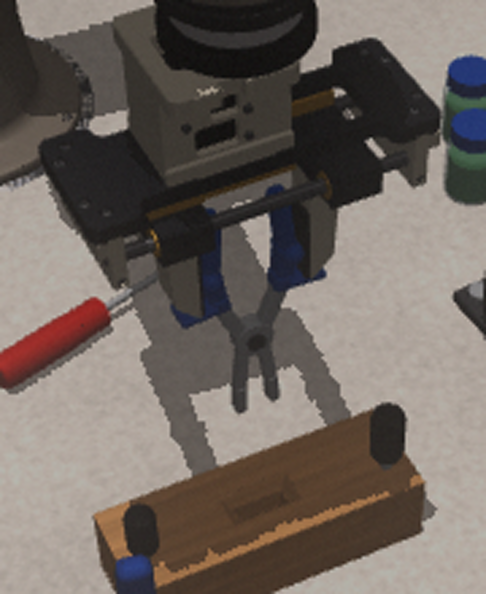

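View pics/t19.png

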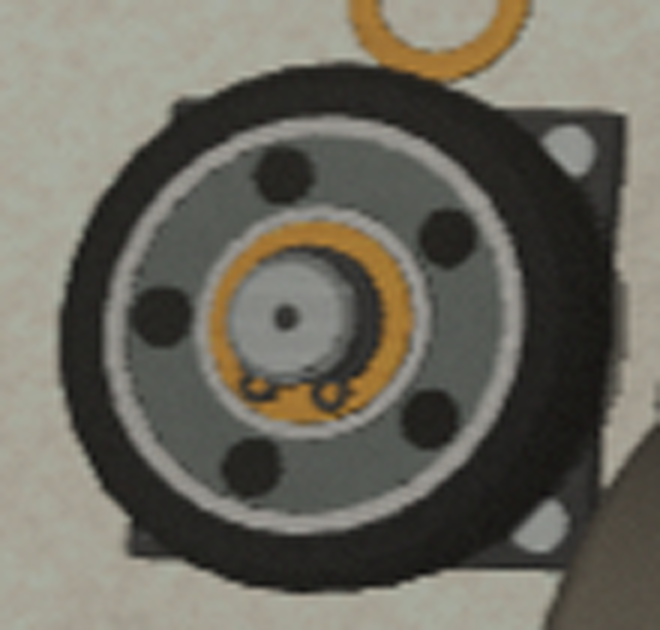

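```bash
python3 -m creep '[{"dx":0,"dy":0.03,"dz":-0.0006,"rx":0,"ry":0,"rz":0,"gripper":0.676},{"dx":0,"dy":0.06,"dz":-0.0006,"rx":0,"ry":0,"rz":0,"gripper":0.676},{"dx":0,"dy":0.08,"dz":-0.0006,"rx":0,"ry":0,"rz":0,"gripper":0.676},{"dx":0,"dy":0.09,"dz":-0.0006,"rx":0,"ry":0,"rz":0,"gripper":0.676},{"dx":0,"dy":0.1,"dz":-0.0006,"rx":0,"ry":0,"rz":0,"gripper":0.676},{"dx":0,"dy":0.1,"dz":-0.0006,"rx":0,"ry":0,"rz":0,"gripper":0.676}]' 40
python3 - <<'E'
from h import *
st()
p,d=read_camera("scene"); crop(p,220,100,400,280,3.3,"pics/s20.png")
E
```

```text
time: 22.42
tool_pos: [0.5291, -0.0256, 0.1585]
tool_rot: [-1.57, -0.0, 1.464]
contact_force: [1.1, 0.5, -1.5]
opening: 0.0622
t 22.43 pos [ 0.5291 -0.0256  0.1585] rot [-1.5703e+00 -2.0000e-04  1.4643e+00] F [ 1.1  0.5 -1.5] T [-0.03 -0.04  0.  ] open 0.0622
```

View pics/s20.png

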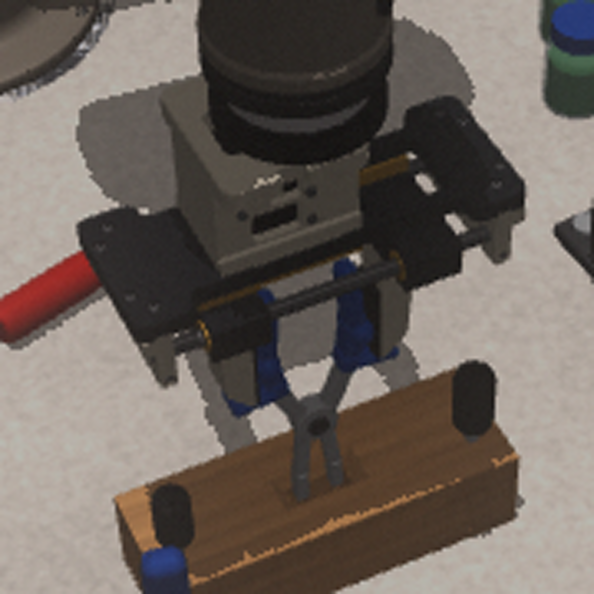

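```bash
python3 -m creep '[{"dx":0,"dy":0.006,"dz":0,"rx":0,"ry":0,"rz":0,"gripper":0.676},{"dx":0,"dy":0.012,"dz":0,"rx":0,"ry":0,"rz":0,"gripper":0.676},{"dx":0,"dy":0.018,"dz":0,"rx":0,"ry":0,"rz":0,"gripper":0.676},{"dx":0,"dy":0.024,"dz":0,"rx":0,"ry":0,"rz":0,"gripper":0.676},{"dx":0,"dy":0.03,"dz":0,"rx":0,"ry":0,"rz":0,"gripper":0.676},{"dx":0,"dy":0.032,"dz":0,"rx":0,"ry":0,"rz":0,"gripper":0.676},{"dx":0,"dy":0.034,"dz":0,"rx":0,"ry":0,"rz":0,"gripper":0.676},{"dx":0,"dy":0.034,"dz":0,"rx":0,"ry":0,"rz":0,"gripper":0.676}]' 40
```

```text
time: 23.48
tool_pos: [0.5294, -0.0259, 0.1249]
tool_rot: [-1.571, -0.0, 1.464]
contact_force: [0.4, -0.4, -1.7]
opening: 0.0622
```

```bash
python3 -m creep '[{"dx":0,"dy":0.001,"dz":0,"rx":0,"ry":0,"rz":0,"gripper":0.676},{"dx":0,"dy":0.001,"dz":0,"rx":0,"ry":0,"rz":0,"gripper":0.72},{"dx":0,"dy":0.001,"dz":0,"rx":0,"ry":0,"rz":0,"gripper":0.78},{"dx":0,"dy":0.001,"dz":0,"rx":0,"ry":0,"rz":0,"gripper":0.84},{"dx":0,"dy":0.001,"dz":0,"rx":0,"ry":0,"rz":0,"gripper":0.86},{"dx":0,"dy":0,"dz":0,"rx":0,"ry":0,"rz":0,"gripper":0.86}]' 40
python3 -m creep '[{"dx":0,"dy":-0.005,"dz":0,"rx":0,"ry":0,"rz":0,"gripper":0.9},{"dx":0,"dy":-0.02,"dz":0,"rx":0,"ry":0,"rz":0,"gripper":0.9},{"dx":0,"dy":-0.06,"dz":0,"rx":0,"ry":0,"rz":0,"gripper":0.9},{"dx":0,"dy":-0.12,"dz":0,"rx":0,"ry":0,"rz":0,"gripper":0.9},{"dx":0,"dy":-0.14,"dz":0,"rx":0,"ry":0,"rz":0,"gripper":0.9},{"dx":0,"dy":-0.14,"dz":0,"rx":0,"ry":0,"rz":0,"gripper":0.9}]' 40
python3 - <<'E'
from h import *
st()
p,d=read_camera("scene"); np.save("s21p.npy",p);np.save("s21d.npy",d);crop(p,220,60,520,280,2.6,"pics/s21.png")
for n,C,lo in(("scene",S,0),):
    X=C.pts(d);h=cv2.cvtColor(p,cv2.COLOR_RGB2HSV)
    m=cv2.inRange(h,(105,120,20),(130,255,255))>0
    m&=(np.hypot(X[...,0]-.527,X[...,1]+.023)<.07)&(X[...,2]>.09)
    Q=X[m]
    for lo,hi in((.095,.115),(.14,.175)):
        q=Q[(Q[:,2]>lo)&(Q[:,2]<hi)]
        for s in(1,-1):
            r=q[(q[:,1]+.023)*s>0]
            if len(r): print(lo,s,len(r),np.median(r,0).round(4))
E
```

```text
time: 24.22
tool_pos: [0.5292, -0.0258, 0.1246]
tool_rot: [-1.571, -0.0, 1.464]
contact_force: [-0.2, -0.4, 0.4]
opening: 0.0791
time: 24.98
tool_pos: [0.53, -0.026, 0.2673]
tool_rot: [-1.576, 0.0, 1.464]
contact_force: [0.7, -0.6, 0.0]
opening: 0.0827
t 24.98 pos [ 0.53   -0.026   0.2673] rot [-1.5758e+00  4.0000e-04  1.4641e+00] F [ 0.7 -0.6  0. ] T [0.   0.04 0.01] open 0.0827
0.095 1 2 [0.5416 0.0041 0.1058]
```

View pics/s21.png

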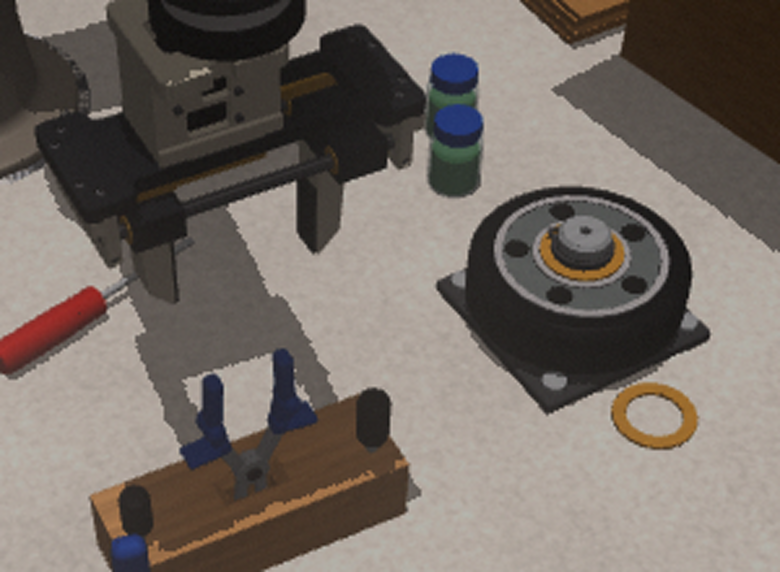

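Run:
```python
from h import *
st()
p,d=read_camera("scene"); X=S.pts(d)
q=p[125:170,420:475].astype(float); q=np.clip((q-10)*2.5,0,255).astype(np.uint8)
cv2.imwrite("pics/s22z.png",cv2.resize(q[:,:,::-1],None,fx=14,fy=13,interpolation=cv2.INTER_CUBIC))
T_,dt=read_camera("top"); XT=T.pts(dt)
c=np.array([.4882,.2855]); ct=np.array([.486,.2854])
f=lambda C,X,c,r,z,A:[float((X[tuple(np.round(C.proj(np.array([c[0]+r*np.cos(a),c[1]+r*np.sin(a),z]))).astype(int)[::-1])][2]*1000).__round__(1)) for a in np.deg2rad(A)]
print("scene ring",f(S,X,c,.0205,.0715,np.arange(-100,30,10))); print("scene washer",f(S,X,c,.027,.0675,np.arange(-100,30,10)))
print("top ring",f(T,XT,ct,.0205,.0715,np.arange(-150,-40,10))); print("top washer",f(T,XT,ct,.0275,.0675,np.arange(-150,-40,10)))
# holes in top
g=cv2.cvtColor(T_,cv2.COLOR_RGB2HSV)
a=np.array([(262,388),(332,393)])/6+[105,230]-.4; W=T.plane(a[:,0],a[:,1],.0695); print("holes",W.round(4),np.linalg.norm(W[0]-W[1]).round(4))
```

```text
t 25.02 pos [ 0.5292 -0.0258  0.2654] rot [-1.5723  0.      1.464 ] F [-0.5  0.1 -0.3] T [-0.04 -0.03  0.03] open 0.0825
scene ring [73.9, 71.0, 69.3, 70.1, 73.4, 73.5, 71.6, 73.4, 67.4, 72.2, 72.6, 69.9, 69.8]
scene washer [67.1, 69.3, 63.9, 66.1, 66.6, 68.3, 64.8, 64.8, 66.3, 66.1, 68.1, 66.1, 68.2]
top ring [72.0, 70.3, 72.4, 72.2, 72.6, 71.5, 70.3, 72.1, 71.7, 71.3, 73.0]
top washer [66.5, 69.1, 66.2, 68.6, 65.5, 65.3, 67.2, 66.5, 66.2, 66.3, 66.4]
holes [[0.4659 0.2984 0.0695]
 [0.4639 0.2773 0.0695]] 0.0213
```

View pics/s22z.png

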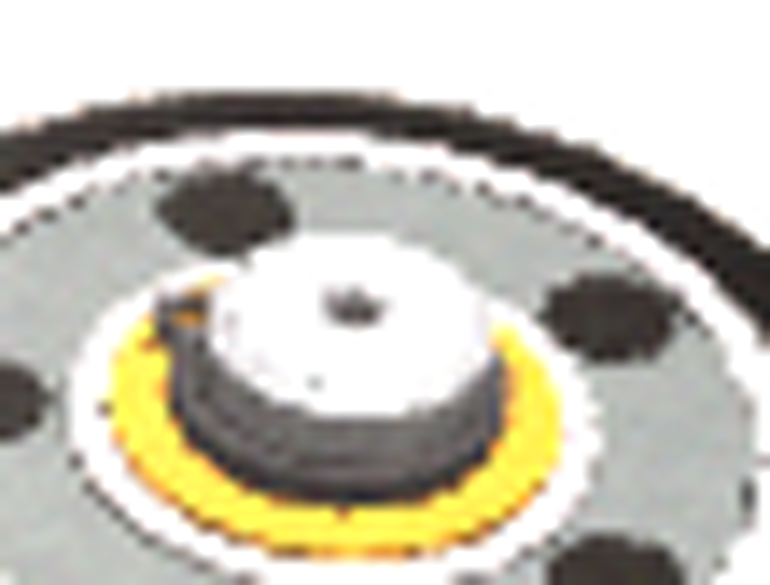

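The ring's upper face is about 4–5 mm above the washer, its holes are about 21 mm apart, and it lies flat. The pliers stand upright in their slot. I'm handing the job in.

```bash
python3 -c "
from cell import robot
print(robot.hand_in())"
```

```text
the job is handed in; nothing more can be done
None
```

The retaining ring is closed in the groove just above the brass washer, and the pliers are back upright in their slot. I handed in at about 25 s; the hand-in reports no verdict.

**What I did:** I took the smaller pliers from the block and spread the ring to about 42–43 mm between the holes, estimated from the gripper opening of 31 mm. I centred it over the axle and slid it down in 1 mm steps until the pins met the washer, at about 8 N. I then let it close while drawing the pliers back, lifted them clear and put them back in the slot.

**Last checks:**
- **Ring:** the holes measured about 21 mm apart. The upper face was about 4–5 mm above the washer in the depth readings of both cameras, level within the noise of about 2 mm. I did not measure the distance from the ring's back to the axis separately.
- **Pliers:** they looked upright and seated in the picture, about 2 px off their original place. The numeric check of their pose failed because the gripper's shadow left too few blue pixels. They came to rest at the height they were taken from, give or take 1 mm.
- **Robot:** the gripper was open and about 14 cm above the pliers, with no force on it.

**Disagreements along the way:**
- The two cameras differed by up to 3 mm in x.
- A first circle fit of the held ring was about 2 mm off, because it followed the axle's edge. I dropped it and used the ring's visible width instead, and that agreed with the robot's own position readings.
- The first move call was refused for missing keys; nothing moved.

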